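Demould a cast cover with a T-headed lifting key

TASK

Demould the cast cover: swing the lid of the plywood mould up and over past upright so that it stays open by itself, then drop the T-headed lifting key through the slot in the cover's loose steel plate until its collar rests on the cover, and give it a quarter turn so that it holds. Lift the cover out by the key and set it down flat on the middle of the drying board, leaving the key standing in it; do not let go of the key while the cover is in the air, and do not disturb the timer, the tealight holder and the marker.

Things in the scene. Friction and masses are not known exactly. Their poses are not given: they have to be found in the camera images.
- mould: Plywood clamshell mould, 130 (x) x 150 (y) x 47 mm without lid, fixed. Origin: centre of its underside, z up; +x points from its front to its hinge edge (roughly away from the robot). Its 96 x 116 mm pocket, floor 12 mm above the table, holds the cover with 3 mm play all round; the cover's top is 1 mm below the wall tops, so its sides cannot be reached.
- lid (a joint): Lid angle: 0 closed, grows as the front edge rises, pi/2 upright, stop at 2.1 rad. About 0.35 kg on a lightly damped, nearly frictionless hinge: let go before upright it falls shut; past upright it sinks on to its stop and stays. Plywood plate 14 mm thick, underside 48 mm above the table when closed, front edge 135 mm from the hinge line.
- lid_hinge (a point): Middle of the hinge line, 70 mm behind the mould's centre (mould +x) and 50 mm above the table. Its axes turn with the lid.
- lid_knob (a point): Centre of the lid's black knob, a cylinder 26 mm across and 30 mm long lying along the mould's y on a 14 mm neck. Closed, it is 107 mm in front of the hinge line, 44 mm above it and 32 mm above the lid's top face. Pinched lightly by its flat ends (across y), fingers down, it turns between the fingers as the lid swings; the hand need not tilt.
- cover: Grey concrete cover, 90 (x) x 110 (y) x 34 mm, 0.36 to 0.6 kg, in the mould's pocket, axes along the mould's. Origin: centre of its underside, z up. Through the 34 (x) x 66 (y) mm opening in its 8 mm top one sees a loose 5 mm steel plate (see slot_zone) that carries the slot; below that plate it is hollow down to the mould's floor, so the key's head has room to turn.
- key: Steel lifting key, 100 mm tall, 0.15 kg, upright in its stand. Origin: centre of its foot, z up the 9 mm stem. T-head: bar 42 (x) x 10 (y) mm from 5 to 12 mm up, with a 36 x 6 mm nose below it. Collar 56 mm across, 29 to 35 mm up. With the collar resting on the cover the origin is 5 mm above the cover's origin and the head's top 3.5 mm below the steel plate.
- stand: Wooden key stand, 80 (x) x 62 (y) x 36 mm, fixed, with an open slot 54 (x) x 22 mm (y) right through it. The key's head hangs loosely in this slot and its collar rests on the top, so the key pulls straight out upwards. Origin at the centre of its underside.
- board: Drying board: square of light plywood 140 x 140 mm on two battens, fixed; its top is 13 mm above the table. Origin at the centre of its underside.
- dial_timer: White dial timer, 68 mm across and 42 mm high, loose bystander behind the mould. Leave it alone.
- marker: Red and white marker pen, 135 mm long, loose bystander lying behind the clamp jig. Leave it alone.
- key_grip (a point): Middle of the key's wooden grip block, 82 mm above the foot; block 62 (x) x 18 (y) x 38 mm, parallel to the T-head; pinch it firmly across y.
- cast_tealight: Round speckled cast tealight holder, 62 mm across and 38 mm high, loose bystander behind the mould. Leave it alone.
- slot_zone (a point): Point on the cover's axis on the top of the steel plate, 25.5 mm above the cover's underside. The plate's slot, 48 mm (cover's y) x 15 mm (x), is parallel to the cover's y but the plate floats: the slot's middle lies anywhere up to 5 mm off this point in x and in y and has to be found by feel or by eye. The plate cannot come out of the cover; it carries the weight.
Mind the look-alikes: they are no part of the job. There is more than one size of the key; the one meant has the size given above.

How it is judged:
By the outcome, as a careful person would: the job done as asked, in the order asked, and still so for the second after the job is handed in, with the robot touching nothing.
It also fails if it takes over 72 s, if anything falls off the work surface, if the arm or the gripper's body presses on something with over 40 N, if the wrist force passes 120 N, or if a joint passes its speed limit or range.

ROBOT

A 7-joint arm with a two-finger parallel gripper is mounted at the origin on a cart in front of the work surface, level with it; the furniture and walls round the work are solid. World frame = base frame: x ahead of the robot, y to its left, z up, the work surface at z = 0. Lengths are in m, angles in rad, forces in N, time in s.
With the tool pointing down it reaches from about 0.4 to 0.85 m from the base axis. Payload 4.5 kg.
Tool frame: the origin (TCP) lies on the centre line of the jaws, within the pads' length; the fingertips stand 11 mm ahead of it and the grasp point (between the pads) lies 8 mm behind it; z points along the fingers, x is the direction in which the jaws open and shut, and the axes are right-handed (so a half turn about z gives the same grasp; the last joint's range is limited). The gripper opens to 88 mm and grips with 3 to 60 N. Pads are 18 mm wide; open, the fingers measure 123 mm over their backs; the gripper's body (75 mm by 187 mm) begins 45 mm behind the grasp point.
Start: joints at [1.241, 0.689, -0.195, 1.565, 0.157, 0.902, -0.215], TCP at [0.222, -0.584, 0.25] pointing down, gripper open.
Joint ranges: [-3.01, 3.01], [-0.46, 2.08], [-1.47, 1.51], [0.13, 2.56], [-1, 4.14], [0.04, 2.09], [-2.66, 2.66]. Speed limits (rad/s): [2.57, 2.57, 3.14, 3.14, 3.14, 3.14, 3.14].

INTERFACE

Orientations are given as a unit quaternion [x, y, z, w].
In Python, from plant import r, vision, order, nets gives the robot as it stands.
- The arm moves only by the tool send_rows, never from a script. Its argument "series" is a list of rows, each an object with "delta_pos": the shift along the tool's x, y, z in cm, a list of three; "turn": the turn about the tool's z in degrees; "jaw": the closure, from 0 (fully open) to 1 (shut). In form: [{"delta_pos": [x, y, z], "turn": turn, "jaw": jaw}, ...]. A call has 1 to 8 rows; each row is the pose to reach, as a shift and turn from the pose commanded when the call began, along the tool's axes at that moment; what a row does not reach only later rows make up. A row lasts 1/12 s, in which the tool goes at most 41.7 mm and 7.16 degrees, less where a joint would pass 70% of its speed; a pose out of reach is approached as far as the arm can. A call with a gripper value outside its range is refused whole. The fingers move at their own pace and stop on an object; "force" is the grip in N (left out, the last holds). Time passes only in rows, so rows that repeat a pose let the fingers close. It gives the time, the measured TCP pose, the force and the opening at its end, in the units of the state.
- r.get_state(): the state, without advancing time (a new reading comes with each control period).
- vision.snapshot(name): name is "side" or "top" or "wrist"; returns the picture (384x512x3 uint8, blue, green, red); there is no depth.
- vision.camera_params(name): a dict with "intrinsics" (3x3 intrinsics, pixels), "extrinsics" (4x4, takes a point from world to camera coordinates). Camera axes: x right, y down, z forward; pixel columns grow to the right and rows downward; lengths in m; the calibration is good to about 2 mm. A picture is of the moment at which its call begins: read the wrist's pose just before it. camera_params takes no time and is no camera call; for the wrist camera it gives the pose at the moment of the call.
- order.finish_job(): hands the job in, once; it reports no verdict.
Trained networks look in the newest picture that a camera, given by its name, has taken for a name from the list of things; names that differ only in an ending like _2 or _b are one class to them, and where a whole thing is asked for, a point or a joint stands for the part that bears it (a point fixed in the world has none). Each returns a list of dicts, best first, with "score" (0 to 1); they miss things now and then, are a little off and sometimes report something else, mostly with a low value. They report only what shows in the picture. A call takes as long as a camera call. They do not tell look-alikes from the thing itself.
- nets.boxes_of(camera, label): "location" ([row, column] as shares, 0 to 1, of the picture: columns of its width, rows of its height, amid what is visible of it).
- nets.trace(camera, label): "region" (384x512 bool, what is visible of it) and "location" ([row, column] as shares, 0 to 1, of the picture: columns of its width, rows of its height, amid what is visible of it).
The state is a dict: "clock": time; "q": joint angles; "qd": joint speeds; "joint_torque": joint torques, N m; "tool_pos": TCP position; "eef_rot": TCP orientation; "contact_force": force on the tool from outside, world axes, zero at the start; "moment": the same for the moment, N m; "opening": opening from 0.0 (shut) to 1.0 (fully open).
Only numpy, scipy, OpenCV 4.12 (cv2) and the standard library are available. Lean on these libraries where they do the work, as an engineer would, in place of code of your own. Each camera call takes 0.05 s, during which the arm holds its last target.

## Working session

There is one attempt and no reset: what is moved stays moved. The work goes in short steps, Python scripts to look and compute and a tool call to move; the robot and the scene stay as the last step left them, time stands still between calls to the robot, and variables do not carry over. Pictures are saved under pics/ and viewed, and the job is handed in when it is done.

Besides the shell and the picture viewer there is one more tool, called in YAML: its name, and indented under it one key for each argument. send_rows: Moves the arm, as the interface text tells. Its arguments: {"type":"object","properties":{"series":{"type":"array"},"force":{"type":"number"}},"required":["series"]}

```bash
ls; mkdir -p pics; python3 - <<'E'
from plant import r, vision, order, nets
import cv2
s=r.get_state()
print({k:(v if not hasattr(v,'tolist') else v.tolist()) for k,v in s.items()})
for n in ("side","top","wrist"):
    im=vision.snapshot(n); cv2.imwrite(f"pics/a_{n}.png",im)
    p=vision.camera_params(n); print(n,p)
E
```

```text
pics
{'clock': 0.0, 'q': [1.2408253506482896, 0.690001262260939, -0.1944868372142647, 1.566388769374255, 0.1573326575705299, 0.9025072821751012, -0.21509243208401435], 'qd': [0.0013499829248911478, 0.00030188175056417325, -0.000933047350563262, -0.0025091179326383706, -0.0013103828324206803, 0.001245482296726335, -0.001414188762325482], 'joint_torque': [0.0010264396769343875, -52.75575041770935, -1.2664604187011719, -15.342557430267334, -0.05268068052828312, 0.0067125890927854925, 0.00018985612314281752], 'tool_pos': [0.22207952071479997, -0.5835286111957613, 0.2488866435410085], 'eef_rot': [0.8233742094075431, -0.5674980160881007, -0.0008349521877951588, -0.00046462180047840196], 'contact_force': [0.973169766309331, 0.6820314606420717, -0.6820066720289115], 'moment': [0.013353688249254446, -0.008004360305255222, -0.03916953951593151], 'opening': 1.0014369985625537}
side {'intrinsics': array([[374.64150136,   0.        , 256.07874112],
       [  0.        , 374.64150136, 199.34159096],
       [  0.        ,   0.        ,   1.        ]]), 'extrinsics': array([[-0.84505307, -0.53463138
[... 479 characters left out ...]
837, -0.00802085, -0.06272893,  0.51762615],
       [ 0.06260772,  0.01456217, -0.99793197,  0.93282547],
       [ 0.        ,  0.        ,  0.        ,  1.        ]])}
wrist {'intrinsics': array([[344.451266  ,   0.        , 256.65960241],
       [  0.        , 344.451266  , 192.21708283],
       [  0.        ,   0.        ,   1.        ]]), 'extrinsics': array([[ 3.55575642e-01, -9.34647127e-01, -8.43308963e-04,
        -6.23868105e-01],
       [-8.98811252e-01, -3.42189472e-01,  2.73942876e-01,
        -3.80622213e-02],
       [-2.56328493e-01, -9.66494384e-02, -9.61745595e-01,
         3.88816356e-01],
       [ 0.00000000e+00,  0.00000000e+00,  0.00000000e+00,
         1.00000000e+00]])}
```

View pics/a_side.png

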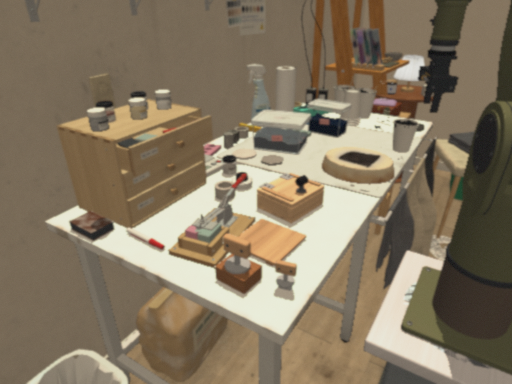

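View pics/a_top.png

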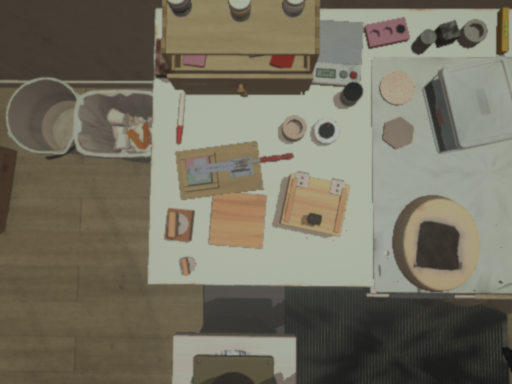

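View pics/a_wrist.png

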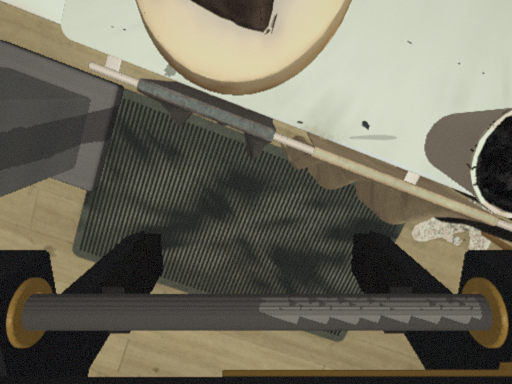

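```bash
cat > h.py <<'E'
import numpy as np, cv2
from plant import r, vision, order, nets
from scipy.spatial.transform import Rotation as R
def back(P,uv,z):
    uv=np.atleast_2d(uv).astype(float)
    K=P["intrinsics"];E=P["extrinsics"];Rm=E[:3,:3];t=E[:3,3]
    d=(np.c_[uv,np.ones(len(uv))]@np.linalg.inv(K).T)@Rm
    c=-Rm.T@t
    return c+d*((z-c[2])/d[:,2])[:,None]
def proj(P,X):
    X=np.atleast_2d(X); E=P["extrinsics"]; c=X@E[:3,:3].T+E[:3,3]; q=c@P["intrinsics"].T
    return q[:,:2]/q[:,2:]
def tri(P1,uv1,P2,uv2):
    a=cv2.triangulatePoints(P1["intrinsics"]@P1["extrinsics"][:3],P2["intrinsics"]@P2["extrinsics"][:3],np.array(uv1,float).reshape(2,1),np.array(uv2,float).reshape(2,1))
    return (a[:3]/a[3]).ravel()
def st():
    s=r.get_state(); return s
E
python3 - <<'E'
from h import *
for cam in ("top","side"):
    vision.snapshot(cam)
    for l in ["mould","lid_knob","key","stand","board","dial_timer","marker","cast_tealight"]:
        if cam=="side" and l not in("lid_knob","key","stand"): continue
        for d in nets.trace(cam,l)[:3]:
            m=d["region"]; rc=cv2.minAreaRect(np.argwhere(m)[:,::-1].astype(np.float32))
            loc=d["location"]; print(cam,l,round(d["score"],2),(round(loc[1]*512,1),round(loc[0]*384,1)),m.sum(),np.round(rc[0],1),np.round(rc[1],1),round(rc[2],1))
im=vision.snapshot("top"); cv2.imwrite("pics/b_top.png",cv2.resize(im[160:290,150:360],None,fx=3.8,fy=3.8,interpolation=cv2.INTER_CUBIC))
im=vision.snapshot("side"); cv2.imwrite("pics/b_side.png",cv2.resize(im[160:300,160:340],None,fx=4,fy=4,interpolation=cv2.INTER_CUBIC))
print(r.get_state()["clock"])
E
```

```text
top mould 0.77 (314.8, 204.6) 3312 [314.9 202.7] [62.4 55.9] 11.3
top lid_knob 0.38 (324.2, 131.4) 557 [325.  130.5] [25. 26.] 90.0
top key 0.67 (190.4, 266.2) 212 [188. 266.] [18. 14.] 90.0
top key 0.56 (175.8, 223.3) 431 [177.5 223.5] [25. 21.] 90.0
top stand 0.57 (188.6, 228.5) 415 [179.7 224.5] [27.7 31.6] 5.7
top board 0.81 (237.9, 218.3) 2856 [237.4 219.3] [53.6 53.9] 4.8
top dial_timer 0.9 (328.6, 129.5) 510 [325.5 130. ] [24. 25.] 90.0
top marker 0.76 (179.0, 120.4) 279 [180.5 117.5] [ 6.1 49.3] 3.8
top cast_tealight 0.55 (291.3, 127.5) 526 [293. 128.] [26. 24.] 90.0
side lid_knob 0.56 (291.3, 190.9) 1316 [290.5 189.6] [32.1 62.4] 66.3
side key 0.83 (285.6, 273.7) 522 [286.  275.5] [31. 20.] 90.0
side key 0.63 (242.8, 180.9) 197 [242.3 181.2] [19.1 17. ] 45.0
side stand 0.64 (238.8, 280.4) 872 [238.2 272. ] [45.7 33.2] 28.6
side stand 0.23 (290.9, 182.8) 1358 [290.1 189.2] [33.5 61.7] 63.4
0.9
```

View pics/b_top.png

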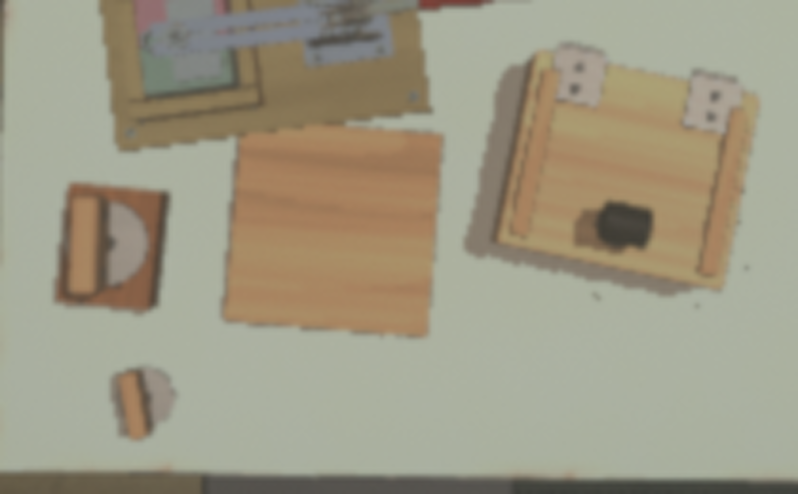

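View pics/b_side.png

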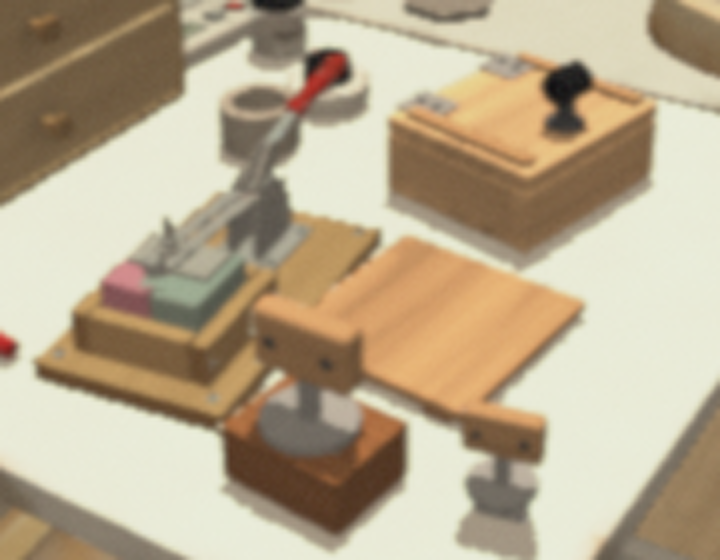

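```bash
python3 - <<'E'
from h import *
P=vision.camera_params("top");S=vision.camera_params("side")
f=lambda a,k,o:(np.array(a,float)+.5)/k-.5+np.array(o)
T=lambda a:f(a,3.8,(150,160)); D=lambda a:f(a,4,(160,160))
np.set_printoptions(precision=4,suppress=True)
b=back(P,T([(238,130),(442,133),(428,336),(222,320)]),.013);print("board",b[:,:2],b.mean(0)[:2])
d=b[0]-b[1];print(np.degrees(np.arctan2(d[1],d[0]))-90, np.linalg.norm(d)); d=b[1]-b[2];print(np.degrees(np.arctan2(d[1],d[0])), np.linalg.norm(d))
b=back(P,T([(535,50),(758,92),(722,290),(496,243)]),.062);print("lid",b[:,:2],b.mean(0)[:2])
for i,j in((0,1),(3,2),(0,3),(1,2)):
    d=b[i]-b[j];print(np.degrees(np.arctan2(d[1],d[0])), np.linalg.norm(d))
print("knob top",back(P,T((625,225)),.094),back(S,D((568,84)),.094))
print("knob tri",tri(P,T((625,225)),S,D((568,84))))
print("grip top",back(P,T([(84,245),(71,196),(102,196),(98,296),(66,294)]),.108),)
c=D([(257,297),(360,330),(360,390),(260,362)]);print("grip side face",back(S,c.mean(0),.089))
print("collar",back(P,T((113,243)),.042))
print("stand",back(P,T([(70,184),(168,191),(155,310),(56,300)]),.036))
E
```

```text
board [[ 0.5166  0.0603]
 [ 0.5156 -0.0801]
 [ 0.377  -0.0715]
 [ 0.3865  0.0692]] [ 0.4489 -0.0055]
-0.38145710106907416 0.14047519808981354
-3.548248992266374 0.13885090844583128
lid [[ 0.5675 -0.1396]
 [ 0.5411 -0.2846]
 [ 0.4126 -0.2605]
 [ 0.4415 -0.1146]] [ 0.4907 -0.1998]
79.66683840884012 0.14742542747766293
78.79314521576667 0.1486822769822464
-11.190184623363445 0.12843067414953527
-10.631912720288595 0.13068522536588656
knob top [[ 0.4541 -0.1932  0.094 ]] [[ 0.4538 -0.1878  0.094 ]]
knob tri [ 0.4551 -0.1931  0.0915]
grip top [[0.4388 0.1423 0.108 ]
 [0.469  0.1511 0.108 ]
 [0.4692 0.1318 0.108 ]
 [0.4076 0.1329 0.108 ]
 [0.4086 0.1527 0.108 ]]
grip side face [[0.4366 0.1478 0.089 ]]
collar [[0.4388 0.1387 0.042 ]]
stand [[0.4779 0.1698 0.036 ]
 [0.4738 0.1038 0.036 ]
 [0.3944 0.1109 0.036 ]
 [0.4004 0.1774 0.036 ]]
```

```bash
cat >> h.py <<'E'
def go(x,y,z,head=None):
    """print delta_pos(cm), turn(deg) from measured pose"""
    s=r.get_state(); M=R.from_quat(s["eef_rot"]).as_matrix(); p=np.array(s["tool_pos"])
    d=M.T@(np.array([x,y,z])-p)*100
    h0=np.degrees(np.arctan2(M[1,0],M[0,0])); t=0
    if head is not None: t=-((head-h0+180)%360-180)
    print("go",np.round(d,2),"turn",round(t,2),"head now",round(h0,2),"rows>=",round(max(np.linalg.norm(d)/4.17,abs(t)/7.16),1))
def show():
    s=r.get_state(); M=R.from_quat(s["eef_rot"]).as_matrix()
    print("t",round(s["clock"],2),"p",np.round(s["tool_pos"],4),"head",round(np.degrees(np.arctan2(M[1,0],M[0,0])),2),"tilt",np.round(M[:2,2],4),"F",np.round(s["contact_force"],2),"M",np.round(s["moment"],2),"op",round(s["opening"],3),"q",np.round(s["q"],2))
E
python3 - <<'E'
from h import *
show(); go(.4542,-.193,.20,-100.8)
E
```

```text
t 0.9 p [ 0.2224 -0.5841  0.2498] head -69.15 tilt [ 0.0001 -0.0001] F [-0.61 -0.14 -0.45] M [ 0.   -0.05  0.01] op 1.003 q [ 1.24  0.69 -0.19  1.57  0.16  0.9  -0.22]
go [-28.3  -35.58   4.97] turn 31.65 head now -69.15 rows>= 11.0
```

send_rows:
  series:
    - {"delta_pos":[-2.5,-3.2,0],"turn":3,"jaw":0}
    - {"delta_pos":[-5,-6.4,0],"turn":7,"jaw":0}
    - {"delta_pos":[-7.5,-9.6,0],"turn":11,"jaw":0}
    - {"delta_pos":[-10,-12.8,0],"turn":15,"jaw":0}
    - {"delta_pos":[-12.5,-16,0],"turn":19,"jaw":0}
    - {"delta_pos":[-15,-19.2,1],"turn":23,"jaw":0}
    - {"delta_pos":[-17.5,-22.4,2],"turn":27,"jaw":0}
    - {"delta_pos":[-20,-25.5,3],"turn":31.6,"jaw":0}

```text
clock: 1.57
tool_pos: [0.3907, -0.305, 0.2198]
eef_rot: [-0.636, 0.771, -0.001, 0.0]
contact_force: [1.0, 0.3, 0.1]
opening: 0.999
```

```bash
python3 - <<'E'
from h import *
show(); go(.4542,-.193,.15,-100.8)
E
```

```text
t 1.57 p [ 0.3907 -0.305   0.2198] head -100.97 tilt [ 0.0015 -0.0009] F [0.99 0.3  0.09] M [ 0.06 -0.09 -0.03] op 0.999 q [ 0.57  0.57  0.    1.99 -0.    0.58 -1.19]
go [-12.21  -4.1    6.98] turn -0.17 head now -100.97 rows>= 3.5
```

send_rows:
  series:
    - {"delta_pos":[-3.5,-1.2,1.5],"turn":0,"jaw":0}
    - {"delta_pos":[-7,-2.4,3],"turn":0,"jaw":0}
    - {"delta_pos":[-10,-3.4,4.5],"turn":0,"jaw":0}
    - {"delta_pos":[-12.2,-4.1,6],"turn":0,"jaw":0}
    - {"delta_pos":[-12.2,-4.1,7],"turn":0,"jaw":0}
    - {"delta_pos":[-12.2,-4.1,7],"turn":0,"jaw":0}

```text
clock: 2.07
tool_pos: [0.4528, -0.1919, 0.1481]
eef_rot: [-0.639, 0.769, 0.001, -0.0]
contact_force: [-1.1, -0.7, 0.6]
opening: 1.0
```

```bash
python3 - <<'E'
from h import *
show(); im=vision.snapshot("wrist"); 
P=vision.camera_params("wrist")
for X in ([.4542,-.193,.094],[.4542,-.193,.109],[.4542,-.193,.062]): print(proj(P,[X]))
cv2.imwrite("pics/c.png",im); go(.4542,-.193,.086,-100.8)
for l in("lid_knob","mould"):
  for d in nets.boxes_of("wrist",l)[:2]: print(l,d["score"],d["location"][1]*512,d["location"][0]*384)
E
```

```text
t 2.07 p [ 0.4528 -0.1919  0.1481] head -100.51 tilt [-0.0024  0.0018] F [-1.1  -0.7   0.57] M [0.01 0.1  0.04] op 1.0 q [ 0.29  0.69  0.02  2.06 -0.04  0.4  -1.41]
[[255.14534838 214.9737456 ]]
[[255.04855486 224.34649986]]
[[255.31160773 198.87444439]]
go [-0.09 -0.18  6.31] turn 0.13 head now -100.67 rows>= 1.5
lid_knob 0.73 261.6832 130.9056
mould 0.88 258.7136 128.2944
```

View pics/c.png

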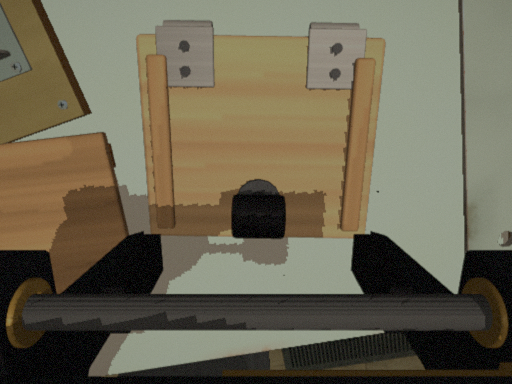

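send_rows:
  series:
    - {"delta_pos":[0.1,-0.15,3],"turn":0.1,"jaw":0}
    - {"delta_pos":[0.1,-0.15,6],"turn":0.1,"jaw":0}
    - {"delta_pos":[0.1,-0.15,6.2],"turn":0.1,"jaw":0.3}
    - {"delta_pos":[0.1,-0.15,6.2],"turn":0.1,"jaw":0.65}
    - {"delta_pos":[0.1,-0.15,6.2],"turn":0.1,"jaw":0.75}
    - {"delta_pos":[0.1,-0.15,6.2],"turn":0.1,"jaw":0.75}
    - {"delta_pos":[0.1,-0.15,6.2],"turn":0.1,"jaw":0.75}
  force: 8

```text
clock: 2.8
tool_pos: [0.4547, -0.1961, 0.0893]
eef_rot: [-0.637, 0.771, -0.001, 0.001]
contact_force: [-0.2, -0.4, -0.0]
opening: 0.648
```

```bash
python3 - <<'E'
from h import *
show(); im=vision.snapshot("wrist"); 
cv2.imwrite("pics/d.png",im)
E
```

```text
t 2.8 p [ 0.4547 -0.1961  0.0893] head -100.88 tilt [ 0.0027 -0.0011] F [-0.22 -0.37 -0.03] M [0.01 0.02 0.01] op 0.648 q [ 0.31  0.8   0.01  2.08 -0.04  0.25 -1.41]
```

View pics/d.png

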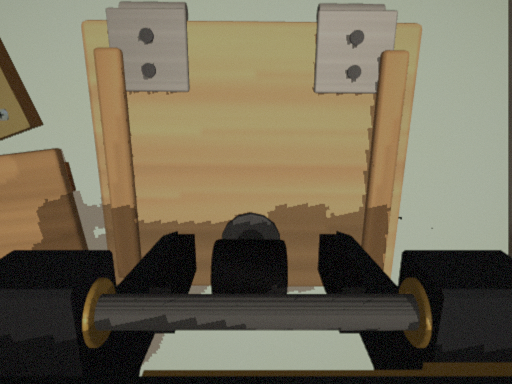

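send_rows:
  series:
    - {"delta_pos":[0,0,0],"turn":0,"jaw":0.75}
    - {"delta_pos":[0,0,0.1],"turn":0,"jaw":0.75}
    - {"delta_pos":[0,0,0.1],"turn":0,"jaw":0.75}
    - {"delta_pos":[0,0,0.1],"turn":0,"jaw":0.75}
    - {"delta_pos":[0,0,0.1],"turn":0,"jaw":0.75}
  force: 8

```text
clock: 3.27
tool_pos: [0.4546, -0.1931, 0.0869]
eef_rot: [-0.638, 0.77, 0.001, 0.001]
contact_force: [0.7, 6.0, 3.1]
opening: 0.338
```

```bash
python3 - <<'E'
from h import *
show(); go(.4538,-.195,.086,-100.8)
E
```

```text
t 3.27 p [ 0.4546 -0.1931  0.0869] head -100.72 tilt [0.0006 0.0029] F [0.73 6.02 3.15] M [ 1.2  -0.25 -0.11] op 0.338 q [ 0.3   0.81  0.01  2.09 -0.04  0.25 -1.41]
go [0.21 0.04 0.09] turn 0.08 head now -100.72 rows>= 0.1
```

send_rows:
  series:
    - {"delta_pos":[-0.15,-0.3,-0.7],"turn":0,"jaw":0.75}
    - {"delta_pos":[-0.2,-0.7,-1.4],"turn":0,"jaw":0.75}
    - {"delta_pos":[-0.2,-1.8,-3.0],"turn":0,"jaw":0.75}
    - {"delta_pos":[-0.2,-3.25,-4.45],"turn":0,"jaw":0.75}
    - {"delta_pos":[-0.2,-4.9,-5.6],"turn":0,"jaw":0.75}
    - {"delta_pos":[-0.2,-6.7,-6.45],"turn":0,"jaw":0.75}
    - {"delta_pos":[-0.2,-8.7,-7.0],"turn":0,"jaw":0.75}
  force: 10

```text
clock: 3.85
tool_pos: [0.5361, -0.2094, 0.1575]
eef_rot: [-0.637, 0.771, 0.003, -0.003]
contact_force: [-4.4, 1.2, -3.4]
opening: 0.34
```

```bash
python3 - <<'E'
from h import *
show()
# knob target on arc about hinge; mould centre est
m=np.array([.4915,-.1985]); a=np.radians(-10.8); u=np.array([np.cos(a),np.sin(a)])
H=m+.07*u
p=np.array(r.get_state()["tool_pos"]); f=(p[:2]-H)@u; print("fwd rel hinge",f,"up",p[2]+.008-.05,"phi",np.degrees(np.arctan2(p[2]+.008-.05,-f)),"R",np.hypot(f,p[2]-.042))
for phi in(90,100,110,120,125):
    ph=np.radians(phi); q=H-.1157*np.cos(ph)*u; print(phi); go(q[0],q[1],.05+.1157*np.sin(ph)-.008)
E
```

```text
t 3.85 p [ 0.5361 -0.2094  0.1575] head -100.93 tilt [-0.0082  0.0019] F [-4.39  1.23 -3.37] M [ 0.25  0.94 -0.07] op 0.34 q [ 0.27  0.75  0.04  1.8  -0.05  0.6  -1.43]
fwd rel hinge -0.024108149728268944 up 0.11552312173209887 phi 78.21230314017157 R 0.11801184066884969
90
go [-0.24 -2.41 -0.04] turn 0 head now -100.93 rows>= 0.6
100
go [-0.24 -4.42  0.12] turn 0 head now -100.93 rows>= 1.1
110
go [-0.25 -6.37  0.63] turn 0 head now -100.93 rows>= 1.5
120
go [-0.25 -8.21  1.46] turn 0 head now -100.93 rows>= 2.0
125
go [-0.25 -9.06  2.  ] turn 0 head now -100.93 rows>= 2.2
```

send_rows:
  series:
    - {"delta_pos":[0,-2.4,0],"turn":0,"jaw":0.75}
    - {"delta_pos":[0,-4.4,0.15],"turn":0,"jaw":0.75}
    - {"delta_pos":[0,-6.3,0.6],"turn":0,"jaw":0.75}
    - {"delta_pos":[0,-8.1,1.4],"turn":0,"jaw":0.75}
    - {"delta_pos":[0,-9.0,1.9],"turn":0,"jaw":0.75}
    - {"delta_pos":[0,-9.4,2.2],"turn":0,"jaw":0.75}

```text
clock: 4.35
tool_pos: [0.6305, -0.2283, 0.133]
eef_rot: [-0.637, 0.771, 0.002, -0.002]
contact_force: [-2.9, -1.2, -2.3]
opening: 0.337
```

```bash
python3 - <<'E'
from h import *
show()
m=np.array([.4915,-.1985]); a=np.radians(-10.8); u=np.array([np.cos(a),np.sin(a)])
H=m+.07*u
p=np.array(r.get_state()["tool_pos"]); f=(p[:2]-H)@u; print("fwd rel hinge",f,"up",p[2]+.008-.05,"phi",np.degrees(np.arctan2(p[2]+.008-.05,-f)),"R",np.hypot(f,p[2]-.042))
im=vision.snapshot("side"); cv2.imwrite("pics/e.png",cv2.resize(im[100:260,180:380],None,fx=3.5,fy=3.5))
E
```

```text
t 4.35 p [ 0.6305 -0.2283  0.133 ] head -100.9 tilt [-0.0051 -0.0002] F [-2.93 -1.21 -2.35] M [-0.13  0.71 -0.1 ] op 0.337 q [ 0.25  0.89  0.05  1.51 -0.05  0.75 -1.44]
fwd rel hinge 0.07212029228014627 up 0.09104371505449248 phi 128.3845101963813 R 0.11614772752618685
```

View pics/e.png

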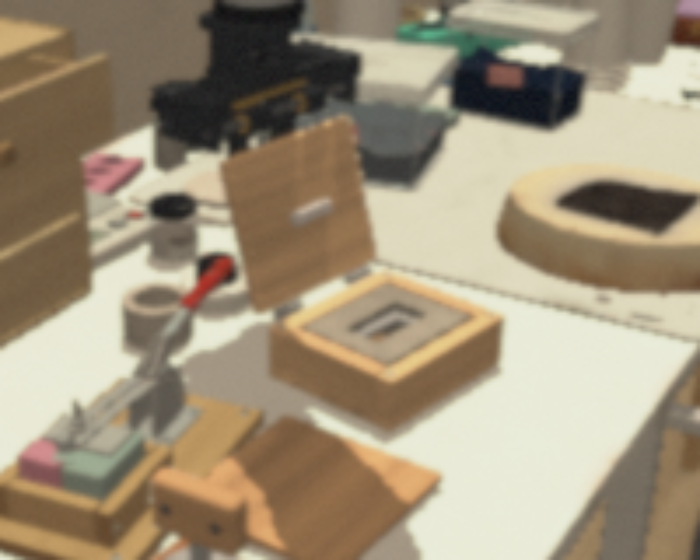

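send_rows:
  series:
    - {"delta_pos":[0,0,0],"turn":0,"jaw":0.4}
    - {"delta_pos":[0,0,0],"turn":0,"jaw":0.2}
    - {"delta_pos":[0,0,0],"turn":0,"jaw":0.2}
    - {"delta_pos":[0,0,-0.5],"turn":0,"jaw":0.2}
    - {"delta_pos":[0,0,-2],"turn":0,"jaw":0.2}
    - {"delta_pos":[0,0,-5],"turn":0,"jaw":0.2}
    - {"delta_pos":[0,0,-9],"turn":0,"jaw":0.2}
    - {"delta_pos":[0,0,-13],"turn":0,"jaw":0.2}

```text
clock: 5.07
tool_pos: [0.6314, -0.227, 0.2665]
eef_rot: [-0.637, 0.771, 0.001, -0.0]
contact_force: [0.8, 0.0, -0.5]
opening: 0.798
```

```bash
python3 - <<'E'
from h import *
show()
im=vision.snapshot("top"); cv2.imwrite("pics/f.png",cv2.resize(im[80:290,150:360],None,fx=2.8,fy=2.8))
im=vision.snapshot("side"); cv2.imwrite("pics/f2.png",cv2.resize(im[100:260,180:380],None,fx=3.5,fy=3.5))
go(.40,-.19,.26,-100.8)
E
```

```text
t 5.07 p [ 0.6314 -0.227   0.2665] head -100.83 tilt [-0.001   0.0008] F [ 0.79  0.03 -0.51] M [ 0.06 -0.07 -0.02] op 0.798 q [ 0.25  0.74  0.06  1.4  -0.05  1.01 -1.44]
go [ 0.62 23.95  0.98] turn -0.06 head now -100.86 rows>= 5.7
```

View pics/f2.png

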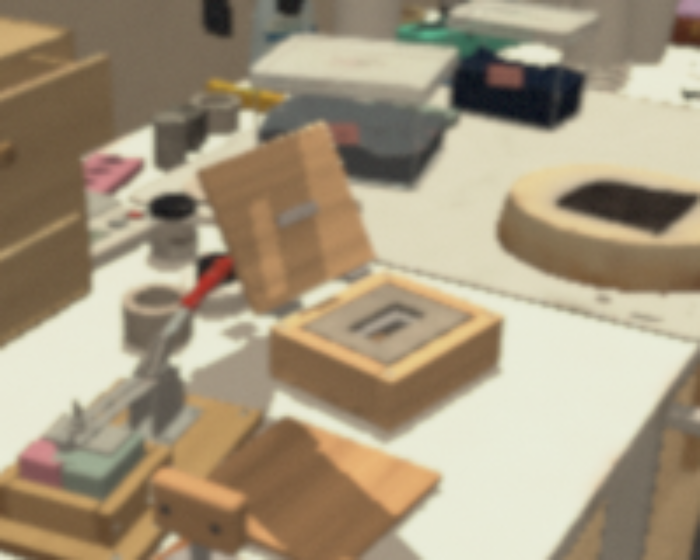

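View pics/f.png

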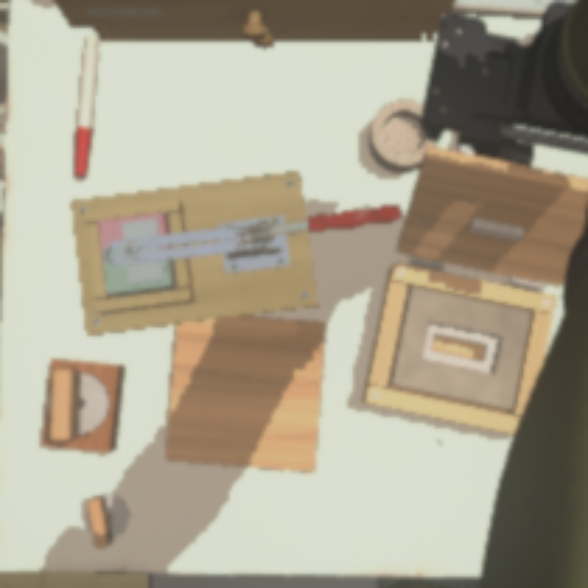

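```bash
python3 - <<'E'
from h import *
P=vision.camera_params("wrist");E=P["extrinsics"];c=-E[:3,:3].T@E[:3,3]; s=r.get_state()
M=R.from_quat(s["eef_rot"]).as_matrix()
print(M.T@(c-np.array(s["tool_pos"])), M.T@E[2,:3])
o=M.T@(c-np.array(s["tool_pos"])); M2=M
tgt=np.array([.4915,-.1985]); cc=M@o
print(c); go(tgt[0]-cc[0]-.02,tgt[1]-cc[1]+.004,.19,-100.8)
E
```

```text
[-0.00018359 -0.06955366 -0.13476105] [7.26828499e-04 2.73448496e-01 9.61886372e-01]
[ 0.70243492 -0.24128921  0.40942956]
go [-0.26 23.69  7.98] turn -0.06 head now -100.86 rows>= 6.0
```

send_rows:
  series:
    - {"delta_pos":[0,3,0],"turn":0,"jaw":0}
    - {"delta_pos":[-0.1,6.5,0],"turn":0,"jaw":0}
    - {"delta_pos":[-0.2,10,0],"turn":0,"jaw":0}
    - {"delta_pos":[-0.2,13.5,2],"turn":0,"jaw":0}
    - {"delta_pos":[-0.2,17,5],"turn":0,"jaw":0}
    - {"delta_pos":[-0.3,20,8],"turn":0,"jaw":0}
    - {"delta_pos":[-0.3,22.5,11],"turn":0,"jaw":0}
    - {"delta_pos":[-0.3,23.7,13],"turn":0,"jaw":0}

```text
clock: 5.83
tool_pos: [0.3954, -0.1788, 0.1343]
eef_rot: [-0.637, 0.771, 0.002, -0.001]
contact_force: [0.1, -0.2, 0.2]
opening: 1.005
```

send_rows:
  series:
    - {"delta_pos":[0,0,0],"turn":0,"jaw":0}
    - {"delta_pos":[0,0,0],"turn":0,"jaw":0}

```text
clock: 6.0
tool_pos: [0.3998, -0.1799, 0.1348]
eef_rot: [-0.637, 0.771, 0.0, -0.0]
contact_force: [0.6, -0.2, -0.2]
opening: 0.998
```

```bash
python3 - <<'E'
from h import *
show()
P=vision.camera_params("wrist");im=vision.snapshot("wrist"); P2=vision.camera_params("wrist")
print(np.abs(P["extrinsics"]-P2["extrinsics"]).max())
np.savez("g.npz",K=P["intrinsics"],E=P["extrinsics"],im=im)
cv2.imwrite("pics/g.png",cv2.resize(im[0:300,60:460],None,fx=2,fy=2,interpolation=cv2.INTER_CUBIC))
E
```

```text
t 6.0 p [ 0.3998 -0.1799  0.1348] head -100.86 tilt [-0.0007  0.0005] F [ 0.63 -0.16 -0.19] M [-0.01 -0.03  0.  ] op 0.998 q [ 0.31  0.68  0.02  2.22 -0.04  0.24 -1.4 ]
0.0035274874736965223
```

View pics/g.png

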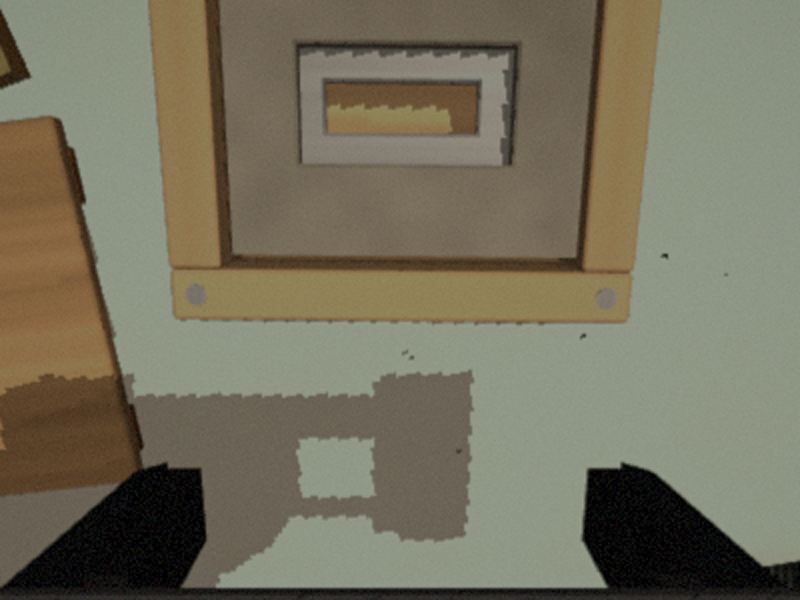

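```bash
python3 - <<'E'
from h import *
np.set_printoptions(precision=4,suppress=True)
z=np.load("g.npz");P={"intrinsics":z["K"],"extrinsics":z["E"]}
f=lambda a:(np.array(a,float)+.5)/2-.5+np.array([60,0])
def rep(n,px,h):
    b=back(P,f(px),h); c=b.mean(0)
    a=[np.degrees(np.arctan2(*(b[i]-b[j])[[1,0]])) for i,j in((0,1),(3,2),(0,3),(1,2))]
    L=[np.linalg.norm(b[i]-b[j])*1000 for i,j in((0,1),(3,2),(0,3),(1,2))]
    print(n,c,np.round(a,1),np.round(L,1)); return c
s=rep("slot",[(323,79),(480,80),(480,135),(324,134)],.0375)
o=rep("opening",[(295,42),(519,42),(514,165),(299,165)],.046)
m=back(P,f([(175,320),(629,321)]),.047);print(m,m.mean(0),np.linalg.norm(m[0]-m[1]),np.degrees(np.arctan2(*(m[0]-m[1])[[1,0]])))
print(back(P,f([(228,257),(582,257)]),.046))
print("pocket front",back(P,f([(221,268),(582,270)]),.047))
a=np.radians(-10.8);u=np.array([np.cos(a),np.sin(a)]);v=np.array([-u[1],u[0]])
d=(s-o)[:2];print("slot-opening in mould axes",d@u,d@v)
print("mould centre from front",m.mean(0)[:2]+.065*u)
E
```

```text
slot [ 0.4918 -0.2001  0.0375] [ 78.8  78.8 -11.4  -8.9] [48.8 49.5 16.1 16.1]
opening [ 0.4913 -0.2014  0.046 ] [ 79.1  79.1 -11.1 -10.6] [66.2 66.5 34.6 34.6]
[[ 0.4411 -0.1149  0.047 ]
 [ 0.4127 -0.2607  0.047 ]] [ 0.4269 -0.1878  0.047 ] 0.14851064041606002 78.98913055943487
[[ 0.4575 -0.1368  0.046 ]
 [ 0.4361 -0.2482  0.046 ]]
pocket front [[ 0.4546 -0.134   0.047 ]
 [ 0.4321 -0.2475  0.047 ]]
slot-opening in mould axes 0.00022976848177009987 0.0014074612104420401
mould centre from front [ 0.4907 -0.2   ]
```

```bash
python3 - <<'E'
from h import *
go(.39,.142,.19,-91.3)
E
```

```text
go [-31.45   7.2   -5.47] turn -9.55 head now -100.85 rows>= 7.8
```

send_rows:
  series:
    - {"delta_pos":[-3,0.7,-3],"turn":-1,"jaw":0}
    - {"delta_pos":[-7,1.4,-4.5],"turn":-2,"jaw":0}
    - {"delta_pos":[-11,2.2,-5.5],"turn":-3,"jaw":0}
    - {"delta_pos":[-15,3.2,-5.5],"turn":-5,"jaw":0}
    - {"delta_pos":[-19,4.2,-5.5],"turn":-7,"jaw":0}
    - {"delta_pos":[-23,5.2,-5.5],"turn":-8,"jaw":0}
    - {"delta_pos":[-27,6.2,-5.5],"turn":-9,"jaw":0}
    - {"delta_pos":[-31,7.2,-5.5],"turn":-9.5,"jaw":0}

```text
clock: 6.72
tool_pos: [0.3897, 0.1408, 0.1916]
eef_rot: [-0.699, 0.715, -0.001, 0.003]
contact_force: [0.8, 0.2, 0.3]
opening: 0.999
```

send_rows:
  series:
    - {"delta_pos":[-0.4,0,0],"turn":0,"jaw":0}
    - {"delta_pos":[-0.4,0,0],"turn":0,"jaw":0}

```text
clock: 6.88
tool_pos: [0.3897, 0.1461, 0.1912]
eef_rot: [-0.702, 0.712, -0.0, 0.003]
contact_force: [0.5, -1.0, 0.4]
opening: 0.996
```

```bash
python3 - <<'E'
from h import *
show()
P=vision.camera_params("wrist");im=vision.snapshot("wrist")
np.savez("k.npz",K=P["intrinsics"],E=P["extrinsics"],im=im)
cv2.imwrite("pics/k.png",cv2.resize(im[0:300,60:460],None,fx=2,fy=2,interpolation=cv2.INTER_CUBIC))
for l in("key","stand"):
  for d in nets.boxes_of("wrist",l)[:3]: print(l,round(d["score"],2),d["location"][1]*512,d["location"][0]*384)
E
```

```text
t 6.88 p [0.3897 0.1461 0.1912] head -90.87 tilt [0.0054 0.0042] F [ 0.46 -0.99  0.37] M [-0.01  0.03 -0.05] op 0.996 q [-0.54  0.55  0.11  2.25 -0.18  0.35 -1.87]
key 0.9 289.5872 236.31359999999998
key 0.82 259.3792 124.6848
stand 0.7 279.1936 94.61760000000001
```

View pics/k.png

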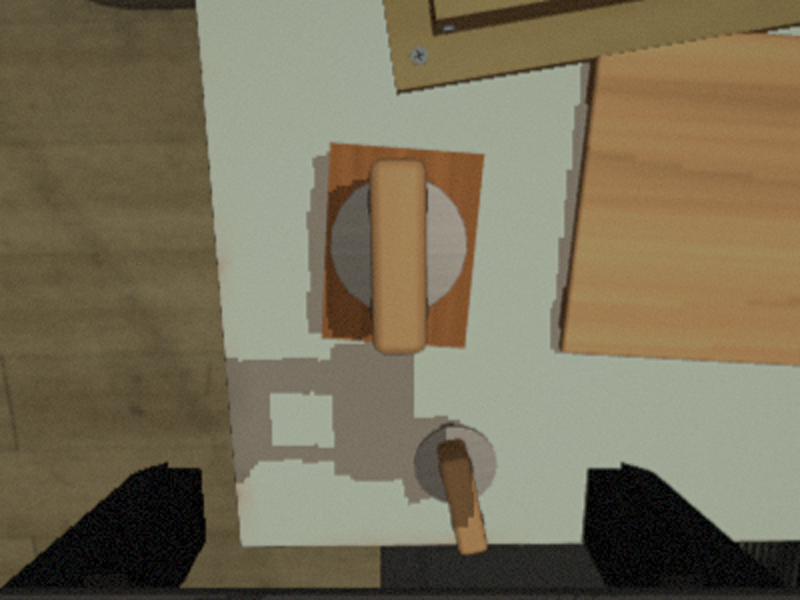

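```bash
python3 - <<'E'
from h import *
np.set_printoptions(precision=4,suppress=True)
z=np.load("k.npz");P={"intrinsics":z["K"],"extrinsics":z["E"]}
f=lambda a:(np.array(a,float)+.5)/2-.5+np.array([60,0])
b=back(P,f([(371,159),(425,159),(427,353),(373,354)]),.108);c=b.mean(0)
print(b,c,np.linalg.norm(b[0]-b[3]),np.linalg.norm(b[0]-b[1]))
d=(b[0]+b[1]-b[2]-b[3]);print("key yaw",np.degrees(np.arctan2(d[1],d[0])))
print("collar",back(P,f([(399,243)]),.042))
w=back(P,f([(331,143),(484,154),(465,347),(322,337)]),.036);print("stand",w,w.mean(0)); 
go(c[0],c[1],.15,-90.5)
E
```

```text
[[0.4685 0.1522 0.108 ]
 [0.4683 0.136  0.108 ]
 [0.4084 0.1355 0.108 ]
 [0.4083 0.1531 0.108 ]] [0.4384 0.1442 0.108 ] 0.060265549548991076 0.016275048918162897
key yaw -0.1823990287084538
collar [[0.439 0.144 0.042]]
stand [[0.4782 0.1705 0.036 ]
 [0.473  0.1095 0.036 ]
 [0.3942 0.1161 0.036 ]
 [0.3995 0.1775 0.036 ]] [0.4362 0.1434 0.036 ]
go [-0.54 -4.94  4.07] turn -0.98 head now -91.48 rows>= 1.5
```

send_rows:
  series:
    - {"delta_pos":[-0.2,-2.5,1],"turn":-0.8,"jaw":0}
    - {"delta_pos":[-0.5,-4.8,4],"turn":-1.2,"jaw":0}
    - {"delta_pos":[-0.5,-4.9,7.5],"turn":-1.2,"jaw":0.2}
    - {"delta_pos":[-0.5,-4.9,10.5],"turn":-1.2,"jaw":0.4}
    - {"delta_pos":[-0.5,-4.9,11],"turn":-1.2,"jaw":0.5}
    - {"delta_pos":[-0.5,-4.9,11],"turn":-1.2,"jaw":0.5}
  force: 10

```text
clock: 7.53
tool_pos: [0.4361, 0.1425, 0.0787]
eef_rot: [-0.705, 0.709, 0.001, -0.002]
contact_force: [-1.1, 0.0, 0.0]
opening: 0.721
```

```bash
python3 - <<'E'
from h import *
show()
im=vision.snapshot("wrist")
cv2.imwrite("pics/k2.png",im); go(.4387,.1437,.081,-90)
E
```

```text
t 7.53 p [0.4361 0.1425 0.0787] head -90.37 tilt [-0.0035 -0.0019] F [-1.11  0.02  0.01] M [-0.01 -0.01 -0.02] op 0.721 q [-0.44  0.81  0.04  2.19 -0.19  0.15 -1.81]
go [-0.05 -0.19 -0.1 ] turn -0.32 head now -90.32 rows>= 0.1
```

View pics/k2.png

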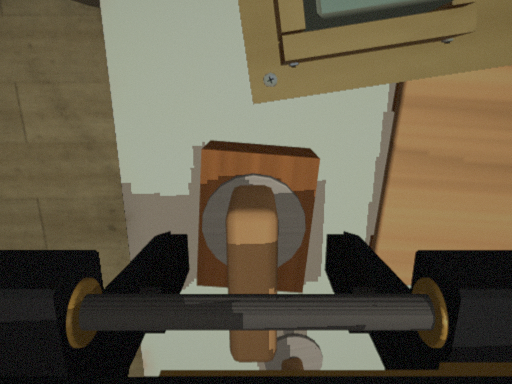

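send_rows:
  series:
    - {"delta_pos":[0,-0.2,-0.1],"turn":-0.3,"jaw":0.95}
    - {"delta_pos":[0,-0.2,-0.1],"turn":-0.3,"jaw":0.95}
    - {"delta_pos":[0,-0.2,-0.1],"turn":-0.3,"jaw":0.95}
    - {"delta_pos":[0,-0.2,-0.1],"turn":-0.3,"jaw":0.95}
    - {"delta_pos":[0,-0.2,-0.1],"turn":-0.3,"jaw":0.95}
    - {"delta_pos":[0,-0.2,-0.1],"turn":-0.3,"jaw":0.95}
    - {"delta_pos":[0,-0.2,-0.1],"turn":-0.3,"jaw":0.95}
    - {"delta_pos":[0,-0.2,-0.1],"turn":-0.3,"jaw":0.95}
  force: 20

```text
clock: 8.25
tool_pos: [0.4389, 0.145, 0.081]
eef_rot: [0.708, -0.706, 0.0, -0.0]
contact_force: [-1.7, -0.5, 5.9]
opening: 0.203
```

send_rows:
  series:
    - {"delta_pos":[0,0,0],"turn":0,"jaw":0.95}
    - {"delta_pos":[0,0,0],"turn":0,"jaw":0.95}
    - {"delta_pos":[0,0,0],"turn":0,"jaw":0.95}
  force: 45

```text
clock: 8.5
tool_pos: [0.4389, 0.145, 0.081]
eef_rot: [0.708, -0.706, 0.0, -0.0]
contact_force: [-0.5, 0.6, 6.2]
opening: 0.202
```

```bash
python3 - <<'E'
from h import *
show()
im=vision.snapshot("wrist")
cv2.imwrite("pics/k3.png",im)
E
```

```text
t 8.5 p [0.4389 0.145  0.081 ] head -89.85 tilt [0.0005 0.0001] F [-0.55  0.57  6.19] M [0.06 0.12 0.03] op 0.202 q [-0.44  0.81  0.04  2.18 -0.18  0.15 -1.8 ]
```

View pics/k3.png

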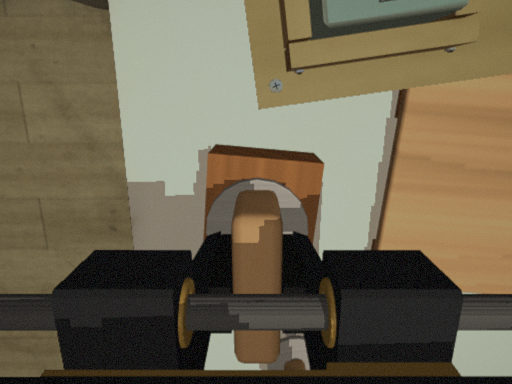

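send_rows:
  series:
    - {"delta_pos":[0,0,-1],"turn":0,"jaw":0.95}
    - {"delta_pos":[0,0,-3],"turn":0,"jaw":0.95}
    - {"delta_pos":[0,0,-6],"turn":0,"jaw":0.95}
    - {"delta_pos":[0,0,-9.5],"turn":0,"jaw":0.95}
    - {"delta_pos":[2,-0.3,-11.5],"turn":-3,"jaw":0.95}
    - {"delta_pos":[5,-0.8,-12],"turn":-9,"jaw":0.95}
    - {"delta_pos":[8.5,-1.3,-12],"turn":-15.5,"jaw":0.95}
    - {"delta_pos":[12,-1.8,-12],"turn":-22,"jaw":0.95}

```text
clock: 9.22
tool_pos: [0.4572, 0.0242, 0.2018]
eef_rot: [0.832, -0.555, 0.001, -0.0]
contact_force: [-0.6, -0.6, -1.9]
opening: 0.202
```

```bash
python3 - <<'E'
from h import *
show(); go(.4918,-.2001,.19,-11)
E
```

```text
t 9.22 p [0.4572 0.0242 0.2018] head -67.4 tilt [ 0.0016 -0.0002] F [-0.61 -0.57 -1.92] M [-0.05 -0.02  0.02] op 0.202 q [-0.14  0.56 -0.02  2.11  0.03  0.47 -1.36]
go [22.04  5.43  1.19] turn -56.4 head now -67.4 rows>= 7.9
```

send_rows:
  series:
    - {"delta_pos":[2.8,0.7,0],"turn":-7,"jaw":0.95}
    - {"delta_pos":[5.6,1.4,0],"turn":-14,"jaw":0.95}
    - {"delta_pos":[8.4,2.1,0],"turn":-21,"jaw":0.95}
    - {"delta_pos":[11.2,2.8,0],"turn":-28,"jaw":0.95}
    - {"delta_pos":[14,3.5,0],"turn":-35,"jaw":0.95}
    - {"delta_pos":[16.8,4.2,0.5],"turn":-42,"jaw":0.95}
    - {"delta_pos":[19.6,4.9,1],"turn":-49,"jaw":0.95}
    - {"delta_pos":[22,5.4,1.2],"turn":-56,"jaw":0.95}

```text
clock: 9.88
tool_pos: [0.4888, -0.2019, 0.1884]
eef_rot: [0.995, -0.101, -0.001, 0.001]
contact_force: [0.7, 1.1, -1.6]
opening: 0.199
```

send_rows:
  series:
    - {"delta_pos":[0,0,0],"turn":0,"jaw":0.95}
    - {"delta_pos":[0,0,0],"turn":0,"jaw":0.95}

```text
clock: 10.05
tool_pos: [0.489, -0.2011, 0.1885]
eef_rot: [0.994, -0.106, -0.001, 0.0]
contact_force: [0.9, 0.9, -0.7]
opening: 0.196
```

```bash
python3 - <<'E'
from h import *
show(); go(.4918,-.2001,.145,-11)
im=vision.snapshot("wrist");cv2.imwrite("pics/l1.png",im)
im=vision.snapshot("side"); cv2.imwrite("pics/l2.png",cv2.resize(im[100:260,200:400],None,fx=3.5,fy=3.5,interpolation=cv2.INTER_CUBIC))
E
```

```text
t 10.05 p [ 0.489  -0.2011  0.1885] head -12.14 tilt [-0.0012 -0.0005] F [ 0.88  0.85 -0.66] M [ 0.02 -0.05 -0.03] op 0.196 q [ 0.53  0.67 -0.37  1.91  0.39  0.63 -0.3 ]
go [ 0.25 -0.16  4.35] turn -1.14 head now -12.14 rows>= 1.0
```

View pics/l1.png

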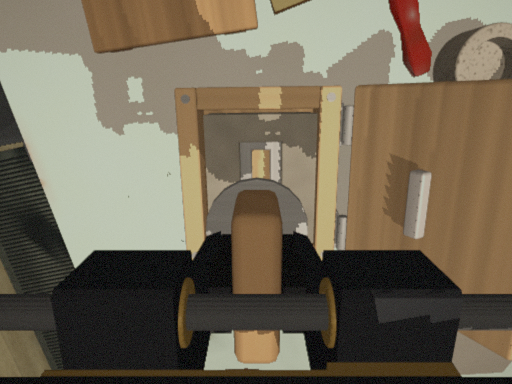

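View pics/l2.png

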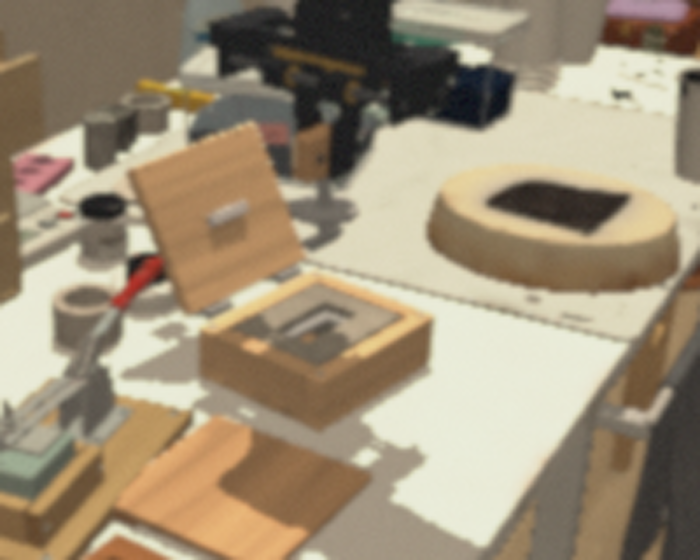

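```bash
python3 - <<'E'
from h import *
np.set_printoptions(precision=2,suppress=True)
P=vision.camera_params("wrist"); s=r.get_state(); M=R.from_quat(s["eef_rot"]).as_matrix(); p=np.array(s["tool_pos"])
w=lambda a:p+M@np.array(a)
for d in(-.003,0,.003):
    print(d,"collar far top edge",proj(P,[w([0,d-.028,.039])]),"sides",proj(P,[w([-.028,d,.039]),w([.028,d,.039])]).ravel(), "grip top ends",proj(P,[w([0,d-.031,-.027]),w([0,d+.031,-.027])]).ravel())
a=np.radians(-11);u=np.array([np.cos(a),np.sin(a),0]);v=np.array([-u[1],u[0],0]);S=np.array([.4918,-.2001,.0375])
print("slot far corners",proj(P,[S+.024*v-.0075*u,S+.024*v+.0075*u]))
C=np.array([.4911,-.2007,.047])
print("mould inner far corners",proj(P,[C+.058*v-.048*u,C+.058*v+.048*u]),"outer",proj(P,[C+.075*v-.065*u,C+.075*v+.065*u]))
print("opening far corners",proj(P,[C+.033*v-.017*u-[0,0,.001],C+.033*v+.017*u-[0,0,.001]]))
im=vision.snapshot("wrist"); cv2.imwrite("pics/l3.png",cv2.resize(im[60:260,160:360],None,fx=3.9,fy=2.95,interpolation=cv2.INTER_CUBIC))
E
```

```text
-0.003 collar far top edge [[258.07 173.47]] sides [206.05 224.25 310.   224.23] grip top ends [258.79 208.94 258.56 364.07]
0 collar far top edge [[258.06 179.12]] sides [206.27 229.44 309.77 229.42] grip top ends [258.77 217.5  258.55 370.56]
0.003 collar far top edge [[258.06 184.72]] sides [206.5  234.58 309.54 234.57] grip top ends [258.76 225.95 258.54 376.96]
slot far corners [[251.39 153.69]
 [269.31 153.42]]
mould inner far corners [[198.03 114.41]
 [320.48 112.48]] outer [[174.65  92.2 ]
 [343.37  89.49]]
opening far corners [[238.54 145.45]
 [280.69 144.81]]
```

View pics/l3.png

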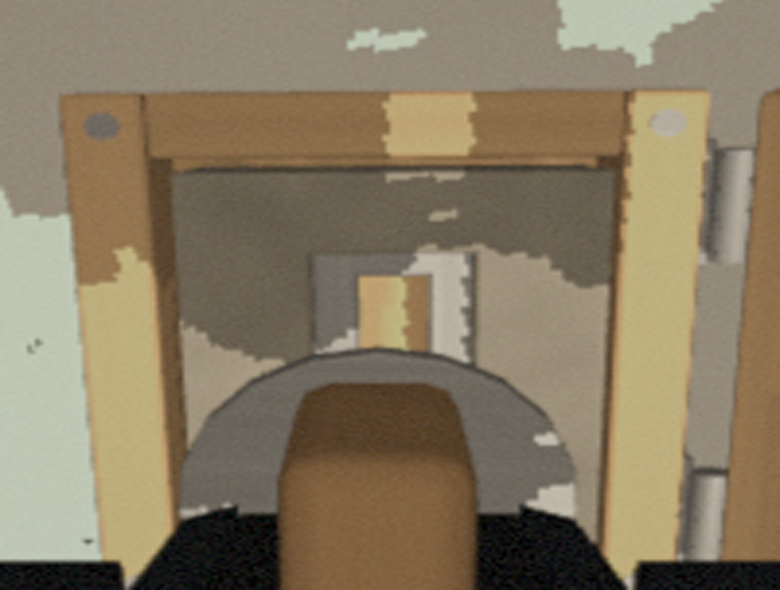

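```bash
python3 - <<'E'
from h import *
show(); go(.4930,-.2003,.135,-11)
E
```

```text
t 10.2 p [ 0.4898 -0.1977  0.189 ] head -11.79 tilt [-0.0005  0.0005] F [-0.78  0.78 -1.23] M [-0.05 -0.08  0.03] op 0.199 q [ 0.52  0.67 -0.37  1.91  0.39  0.63 -0.3 ]
go [0.37 0.19 5.4 ] turn -0.79 head now -11.79 rows>= 1.3
```

```bash
cat >> h.py <<'E'
def avg(n=6):
    a=[];h=[]
    for i in range(n):
        vision.snapshot("side"); s=r.get_state(); a.append(s["tool_pos"]); M=R.from_quat(s["eef_rot"]).as_matrix(); h.append(np.degrees(np.arctan2(M[1,0],M[0,0])))
    a=np.array(a); print("std",a.std(0).round(4),np.std(h).round(2)); return a.mean(0),np.mean(h)
def goa(x,y,z,head,n=6):
    p,h=avg(n); M=R.from_euler("z",h,degrees=True).as_matrix()@np.diag([1,-1,-1])
    print("avg",p.round(4),h.round(2),"go",(M.T@(np.array([x,y,z])-p)*100).round(2),"turn",round(-((head-h+180)%360-180),2))
E
python3 - <<'E'
from h import *
goa(.4930,-.2003,.135,-11); show()
E
```

```text
std [0.0001 0.0003 0.0001] 0.02
avg [ 0.49  -0.198  0.189] -11.76 go [0.34 0.17 5.4 ] turn -0.76
t 10.5 p [ 0.4901 -0.1985  0.1889] head -11.79 tilt [ 0.     -0.0001] F [-0.19  0.73 -0.89] M [-0.02 -0.09 -0.01] op 0.201 q [ 0.52  0.67 -0.37  1.91  0.39  0.63 -0.29]
```

send_rows:
  series:
    - {"delta_pos":[0.3,0.15,2],"turn":-0.7,"jaw":0.95}
    - {"delta_pos":[0.34,0.17,4],"turn":-0.7,"jaw":0.95}
    - {"delta_pos":[0.34,0.17,5.4],"turn":-0.7,"jaw":0.95}
    - {"delta_pos":[0.34,0.17,5.4],"turn":-0.7,"jaw":0.95}
    - {"delta_pos":[0.34,0.17,5.4],"turn":-0.7,"jaw":0.95}
    - {"delta_pos":[0.34,0.17,5.4],"turn":-0.7,"jaw":0.95}

```text
clock: 11.0
tool_pos: [0.4935, -0.2014, 0.1354]
eef_rot: [0.995, -0.097, 0.001, 0.0]
contact_force: [-0.2, 0.6, -1.2]
opening: 0.199
```

```bash
python3 - <<'E'
from h import *
np.set_printoptions(precision=2,suppress=True)
goa(.4930,-.2003,.10,-11,3); show()
P=vision.camera_params("wrist"); s=r.get_state(); M=R.from_quat(s["eef_rot"]).as_matrix(); p=np.array(s["tool_pos"])
im=vision.snapshot("wrist"); cv2.imwrite("pics/m.png",cv2.resize(im[60:260,160:360],None,fx=3.9,fy=2.95,interpolation=cv2.INTER_CUBIC))
im=vision.snapshot("side"); cv2.imwrite("pics/m2.png",cv2.resize(im[130:230,220:345],None,fx=6,fy=6,interpolation=cv2.INTER_CUBIC))
im=vision.snapshot("top"); cv2.imwrite("pics/m3.png",cv2.resize(im[140:260,260:380],None,fx=5,fy=5,interpolation=cv2.INTER_CUBIC))
a=np.radians(-11);u=np.array([np.cos(a),np.sin(a),0]);v=np.array([-u[1],u[0],0]);S=np.array([.4918,-.2001,.0375])
print("slot far corners",proj(P,[S+.024*v-.0075*u,S+.024*v+.0075*u]))
S=vision.camera_params("side")
print("nose bottom pred in side",proj(S,[p+M@np.array([0,k,.074]) for k in(-.018,.018)]), "slot",proj(S,[np.array([.4918,-.2001,.0375])+k*v for k in(-.024,.024)]))
E
```

```text
std [0. 0. 0.] 0.0
avg [ 0.49 -0.2   0.14] -11.15 go [-0.09 -0.12  3.57] turn -0.15
t 11.15 p [ 0.49 -0.2   0.14] head -11.16 tilt [ 0. -0.] F [ 0.47 -0.4  -1.56] M [-0.04 -0.03  0.02] op 0.199 q [ 0.49  0.76 -0.31  1.94  0.45  0.51 -0.33]
slot far corners [[243.44 162.59]
 [265.3  162.52]]
nose bottom pred in side [[286.64 187.8 ]
 [294.54 183.6 ]] slot [[295.78 190.67]
 [285.37 196.45]]
```

View pics/m.png

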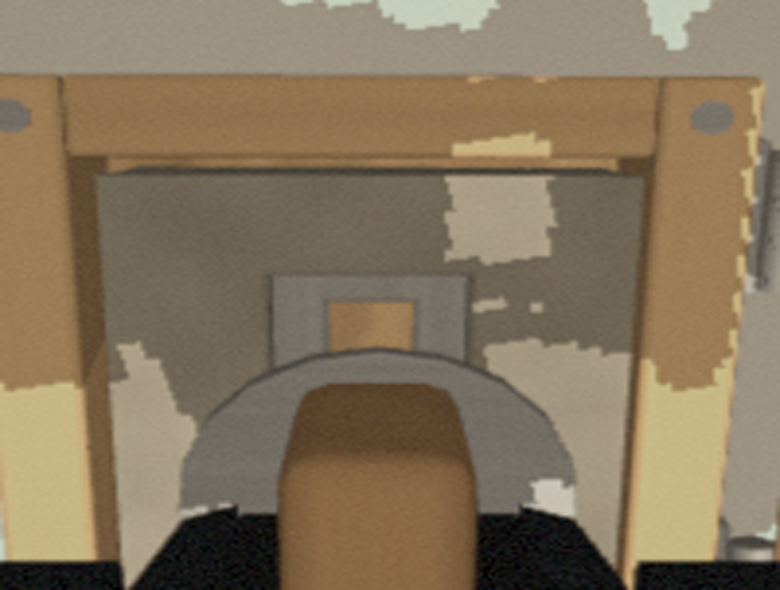

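View pics/m2.png

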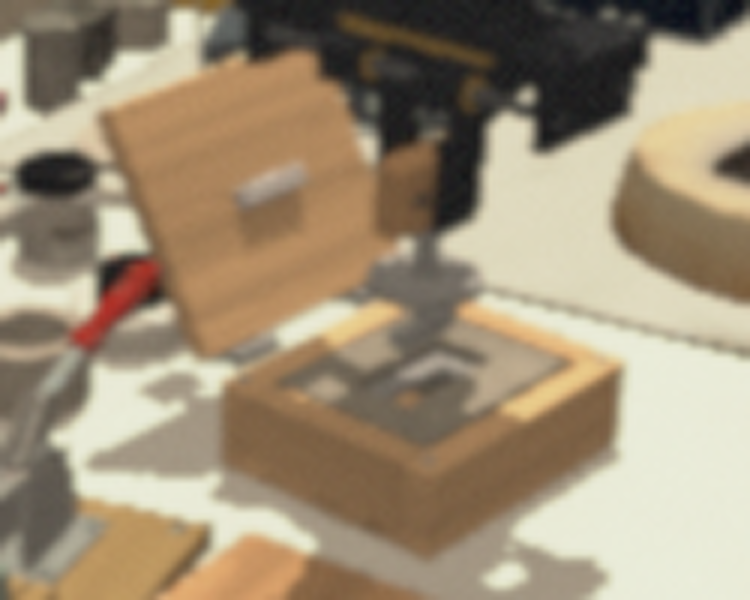

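send_rows:
  series:
    - {"delta_pos":[-0.09,-0.13,0.5],"turn":-0.15,"jaw":0.95}
    - {"delta_pos":[-0.09,-0.13,1],"turn":-0.15,"jaw":0.95}
    - {"delta_pos":[-0.09,-0.13,1.8],"turn":-0.15,"jaw":0.95}
    - {"delta_pos":[-0.09,-0.13,2.4],"turn":-0.15,"jaw":0.95}
    - {"delta_pos":[-0.09,-0.13,2.8],"turn":-0.15,"jaw":0.95}
    - {"delta_pos":[-0.09,-0.13,3.2],"turn":-0.15,"jaw":0.95}
    - {"delta_pos":[-0.09,-0.13,3.5],"turn":-0.15,"jaw":0.95}
    - {"delta_pos":[-0.09,-0.13,3.5],"turn":-0.15,"jaw":0.95}

```text
clock: 11.97
tool_pos: [0.492, -0.2, 0.099]
eef_rot: [0.995, -0.096, -0.001, -0.0]
contact_force: [-0.6, -0.9, -1.1]
opening: 0.2
```

```bash
python3 - <<'E'
from h import *
goa(.4924,-.2,.091,-11,3); show()
im=vision.snapshot("wrist"); cv2.imwrite("pics/n.png",cv2.resize(im[60:260,160:360],None,fx=3.9,fy=2.95,interpolation=cv2.INTER_CUBIC))
E
```

```text
std [0.0001 0.     0.0002] 0.0
avg [ 0.4923 -0.2001  0.0996] -11.0 go [ 0.   -0.01  0.86] turn -0.0
t 12.12 p [ 0.4925 -0.2001  0.0998] head -11.0 tilt [ 0.0003 -0.0001] F [ 0.29 -0.14 -0.71] M [-0.   -0.07  0.01] op 0.199 q [ 0.46  0.81 -0.27  1.96  0.48  0.43 -0.36]
```

View pics/n.png

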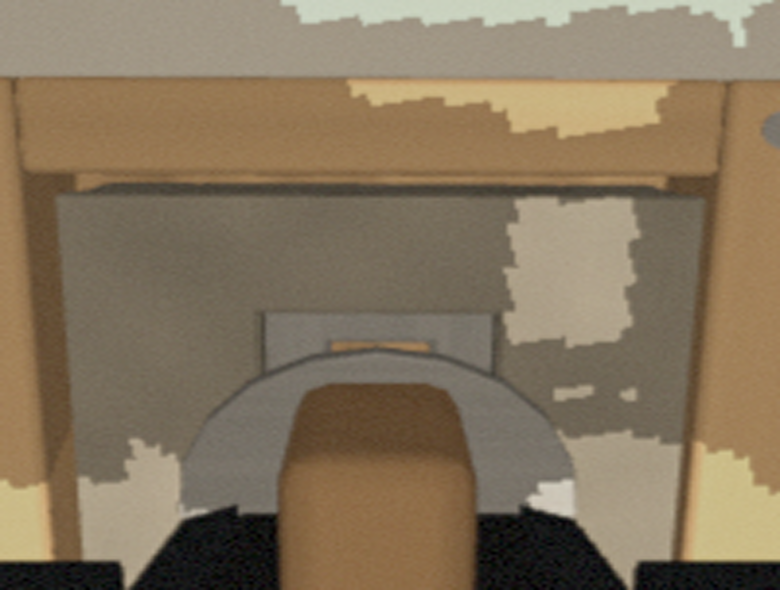

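send_rows:
  series:
    - {"delta_pos":[0,0,0.3],"turn":0,"jaw":0.95}
    - {"delta_pos":[0,0,0.6],"turn":0,"jaw":0.95}
    - {"delta_pos":[0,0,0.8],"turn":0,"jaw":0.95}
    - {"delta_pos":[0,0,0.9],"turn":0,"jaw":0.95}
    - {"delta_pos":[0,0,0.95],"turn":0,"jaw":0.95}
    - {"delta_pos":[0,0,0.95],"turn":0,"jaw":0.95}

```text
clock: 12.67
tool_pos: [0.4922, -0.2001, 0.091]
eef_rot: [0.995, -0.096, 0.0, 0.0]
contact_force: [-1.7, 1.3, 9.0]
opening: 0.204
```

```bash
python3 - <<'E'
from h import *
goa(.4924,-.2,.091,-11,3); show()
im=vision.snapshot("wrist"); cv2.imwrite("pics/o.png",cv2.resize(im[60:260,160:360],None,fx=3.9,fy=2.95,interpolation=cv2.INTER_CUBIC))
E
```

```text
std [0. 0. 0.] 0.0
avg [ 0.4922 -0.2001  0.0911] -11.0 go [ 0.02 -0.01  0.01] turn -0.0
t 12.82 p [ 0.4922 -0.2001  0.0911] head -11.0 tilt [ 0.0001 -0.0007] F [-1.81  0.63  7.69] M [ 0.05  0.39 -0.02] op 0.199 q [ 0.45  0.83 -0.25  1.97  0.49  0.41 -0.37]
```

View pics/o.png

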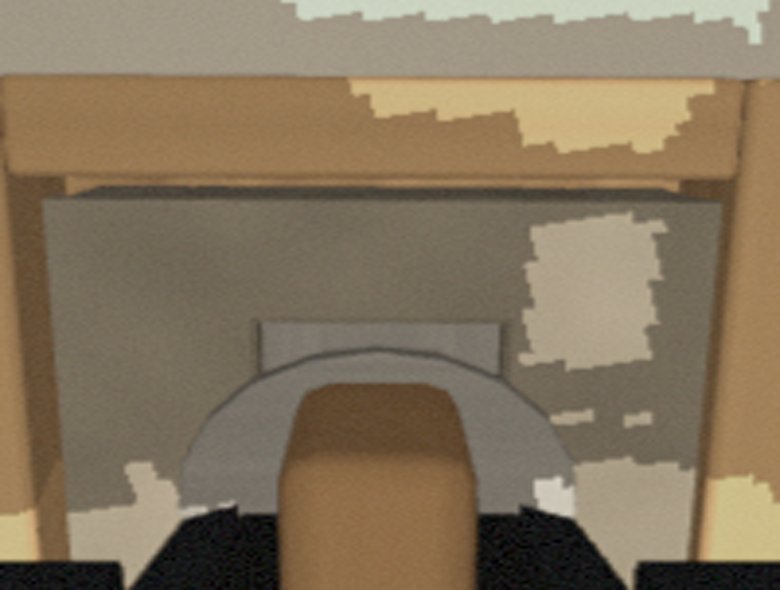

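send_rows:
  series:
    - {"delta_pos":[0,0,-0.04],"turn":4,"jaw":0.95}
    - {"delta_pos":[0,0,-0.04],"turn":10,"jaw":0.95}
    - {"delta_pos":[0,0,-0.04],"turn":16,"jaw":0.95}
    - {"delta_pos":[0,0,-0.04],"turn":22,"jaw":0.95}
    - {"delta_pos":[0,0,-0.04],"turn":28,"jaw":0.95}
    - {"delta_pos":[0,0,-0.04],"turn":34,"jaw":0.95}
    - {"delta_pos":[0,0,-0.04],"turn":40,"jaw":0.95}
    - {"delta_pos":[0,0,-0.04],"turn":45,"jaw":0.95}

```text
clock: 13.53
tool_pos: [0.4927, -0.2003, 0.0911]
eef_rot: [0.882, -0.472, 0.001, 0.0]
contact_force: [-0.1, 0.6, 3.0]
opening: 0.204
```

```bash
python3 - <<'E'
from h import *
show()
E
```

```text
t 13.53 p [ 0.4927 -0.2003  0.0911] head -56.28 tilt [ 0.001  -0.0006] F [-0.06  0.62  3.03] M [0.03 0.08 0.07] op 0.204 q [ 0.35  0.82 -0.08  1.97  0.17  0.35 -0.85]
```

send_rows:
  series:
    - {"delta_pos":[0,0,0],"turn":6,"jaw":0.95}
    - {"delta_pos":[0,0,0],"turn":12,"jaw":0.95}
    - {"delta_pos":[0,0,0],"turn":18,"jaw":0.95}
    - {"delta_pos":[0,0,0],"turn":25,"jaw":0.95}
    - {"delta_pos":[0,0,0],"turn":32,"jaw":0.95}
    - {"delta_pos":[0,0,0],"turn":39,"jaw":0.95}
    - {"delta_pos":[0,0,0],"turn":45,"jaw":0.95}
    - {"delta_pos":[0,0,0],"turn":45,"jaw":0.95}

```text
clock: 14.2
tool_pos: [0.493, -0.2002, 0.0911]
eef_rot: [-0.635, 0.772, -0.001, 0.0]
contact_force: [0.1, 0.3, 4.5]
opening: 0.201
```

```bash
python3 - <<'E'
from h import *
goa(.4924,-.2,.091,-101,3); show()
im=vision.snapshot("wrist"); cv2.imwrite("pics/q.png",im)
E
```

```text
std [0. 0. 0.] 0.02
avg [ 0.493  -0.2002  0.0911] -100.85 go [-0.01  0.06  0.01] turn 0.15
t 14.35 p [ 0.493  -0.2002  0.0911] head -100.84 tilt [ 0.0015 -0.0005] F [ 1.23 -1.07  5.39] M [ 0.11 -0.   -0.08] op 0.198 q [ 0.25  0.83  0.08  1.98 -0.17  0.34 -1.3 ]
```

View pics/q.png

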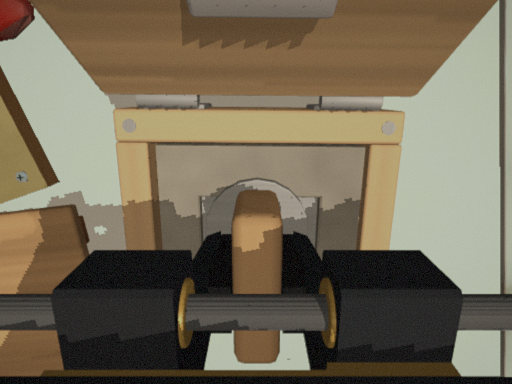

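send_rows:
  series:
    - {"delta_pos":[0,0,-0.2],"turn":0,"jaw":0.95}
    - {"delta_pos":[0,0,-0.4],"turn":0,"jaw":0.95}
    - {"delta_pos":[0,0,-0.6],"turn":0,"jaw":0.95}
    - {"delta_pos":[0,0,-0.9],"turn":0,"jaw":0.95}
    - {"delta_pos":[0,0,-1.2],"turn":0,"jaw":0.95}
    - {"delta_pos":[0,0,-1.5],"turn":0,"jaw":0.95}
  force: 55

```text
clock: 14.9
tool_pos: [0.4918, -0.1999, 0.1055]
eef_rot: [-0.636, 0.772, 0.001, -0.0]
contact_force: [0.4, 0.0, -7.0]
opening: 0.196
```

```bash
python3 - <<'E'
from h import *
show()
im=vision.snapshot("wrist"); cv2.imwrite("pics/r.png",im)
E
```

```text
t 14.9 p [ 0.4918 -0.1999  0.1055] head -100.99 tilt [-0.0011  0.0004] F [ 0.44  0.03 -6.97] M [0.05 0.04 0.01] op 0.196 q [ 0.25  0.8   0.09  1.97 -0.17  0.38 -1.3 ]
```

View pics/r.png

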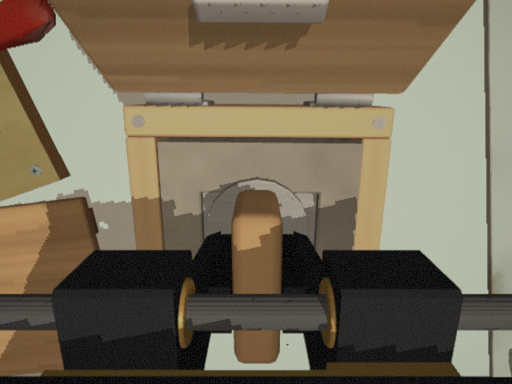

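send_rows:
  series:
    - {"delta_pos":[0,0,-0.5],"turn":0,"jaw":0.95}
    - {"delta_pos":[0,0,-1.2],"turn":0,"jaw":0.95}
    - {"delta_pos":[0,0,-2],"turn":0,"jaw":0.95}
    - {"delta_pos":[0,0,-3],"turn":0,"jaw":0.95}
    - {"delta_pos":[0,0,-4],"turn":0,"jaw":0.95}
    - {"delta_pos":[0,0,-5],"turn":0,"jaw":0.95}
    - {"delta_pos":[0,0,-5.8],"turn":0,"jaw":0.95}
    - {"delta_pos":[0,0,-6],"turn":0,"jaw":0.95}

```text
clock: 15.62
tool_pos: [0.4931, -0.2005, 0.1675]
eef_rot: [-0.636, 0.772, -0.001, 0.001]
contact_force: [0.9, -0.2, -5.8]
opening: 0.201
```

```bash
python3 - <<'E'
from h import *
show()
im=vision.snapshot("side"); cv2.imwrite("pics/s1.png",cv2.resize(im[110:270,190:390],None,fx=3.9,fy=3.7,interpolation=cv2.INTER_CUBIC))
im=vision.snapshot("top"); cv2.imwrite("pics/s2.png",cv2.resize(im[160:290,150:360],None,fx=3.8,fy=3.8,interpolation=cv2.INTER_CUBIC))
E
```

```text
t 15.62 p [ 0.4931 -0.2005  0.1675] head -101.01 tilt [ 0.0028 -0.0011] F [ 0.9  -0.21 -5.77] M [ 0.03 -0.04 -0.02] op 0.201 q [ 0.23  0.69  0.12  1.94 -0.15  0.52 -1.31]
```

View pics/s1.png

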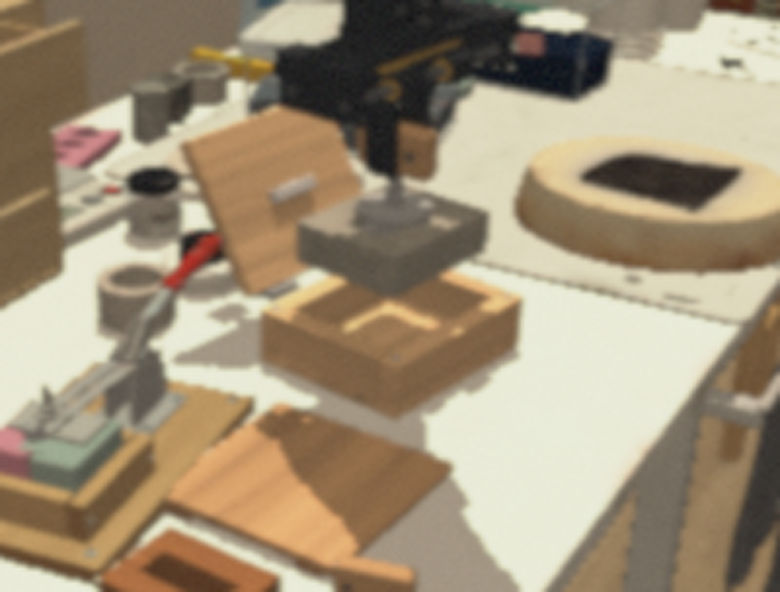

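View pics/s2.png

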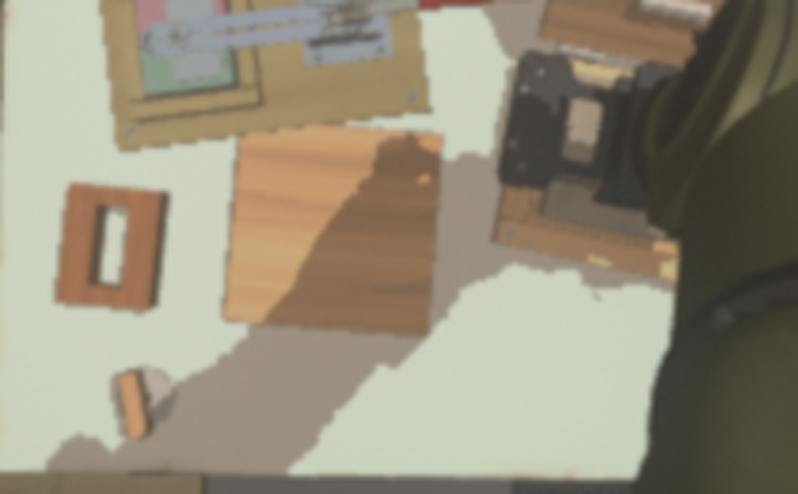

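```bash
python3 - <<'E'
from h import *
go(.452,-.0045,.165,-93.7)
E
```

```text
go [-18.43   7.72   0.12] turn -7.3 head now -101.0 rows>= 4.8
```

send_rows:
  series:
    - {"delta_pos":[-0.8,0.3,0],"turn":0,"jaw":0.95}
    - {"delta_pos":[-2.8,1.1,0],"turn":-1,"jaw":0.95}
    - {"delta_pos":[-5.5,2.2,0],"turn":-2,"jaw":0.95}
    - {"delta_pos":[-8.5,3.5,0],"turn":-3,"jaw":0.95}
    - {"delta_pos":[-11.5,4.8,0],"turn":-4.5,"jaw":0.95}
    - {"delta_pos":[-14.5,6,0],"turn":-6,"jaw":0.95}
    - {"delta_pos":[-17,7.1,0],"turn":-7,"jaw":0.95}
    - {"delta_pos":[-18.4,7.7,0],"turn":-7.3,"jaw":0.95}

```text
clock: 16.38
tool_pos: [0.4499, -0.0001, 0.165]
eef_rot: [-0.686, 0.727, 0.002, -0.0]
contact_force: [-0.1, 0.1, -6.4]
opening: 0.198
```

send_rows:
  series:
    - {"delta_pos":[0,0,0],"turn":0,"jaw":0.95}
    - {"delta_pos":[0,0,0],"turn":0,"jaw":0.95}
    - {"delta_pos":[0,0,0],"turn":0,"jaw":0.95}

```text
clock: 16.63
tool_pos: [0.4518, -0.0051, 0.1654]
eef_rot: [-0.684, 0.73, -0.0, -0.0]
contact_force: [-0.2, -0.7, -7.0]
opening: 0.2
```

```bash
python3 - <<'E'
from h import *
goa(.452,-.0045,.10,-93.7,3); show()
P=vision.camera_params("wrist")
im=vision.snapshot("wrist"); cv2.imwrite("pics/t1.png",im);np.savez("t.npz",K=P["intrinsics"],E=P["extrinsics"])
im=vision.snapshot("side"); cv2.imwrite("pics/t2.png",cv2.resize(im[110:310,150:350],None,fx=3,fy=3,interpolation=cv2.INTER_CUBIC))
im=vision.snapshot("top"); cv2.imwrite("pics/t3.png",cv2.resize(im[160:290,150:360],None,fx=3.8,fy=3.8,interpolation=cv2.INTER_CUBIC))
E
```

```text
std [0.     0.0001 0.    ] 0.02
avg [ 0.452  -0.0058  0.1655] -93.81 go [-0.13  0.01  6.55] turn -0.11
t 16.78 p [ 0.452  -0.0059  0.1655] head -93.83 tilt [ 0.0001 -0.0007] F [ 0.45  0.13 -7.03] M [ 0.02  0.01 -0.01] op 0.201 q [-0.17  0.63  0.12  2.16 -0.2   0.36 -1.52]
```

View pics/t1.png

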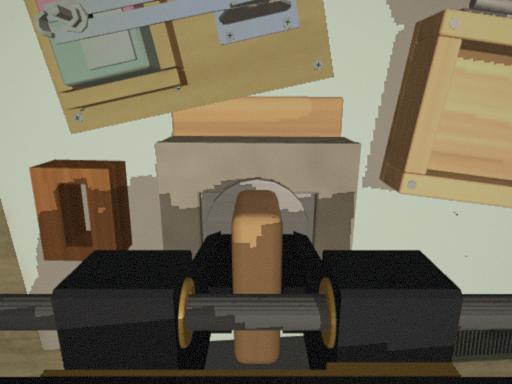

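View pics/t2.png

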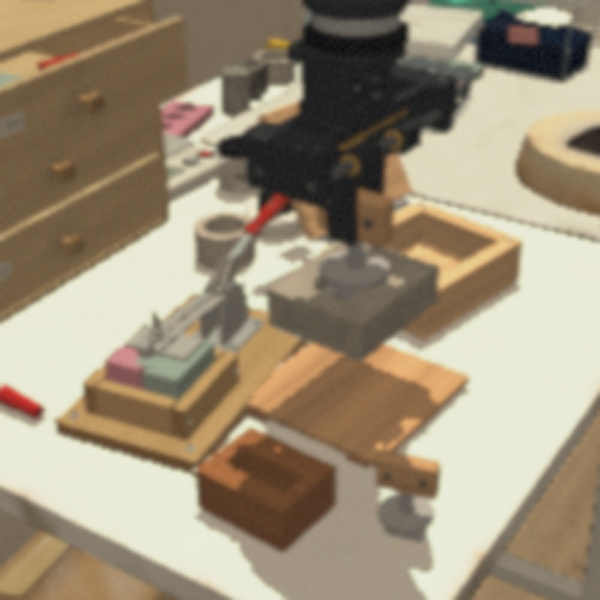

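View pics/t3.png

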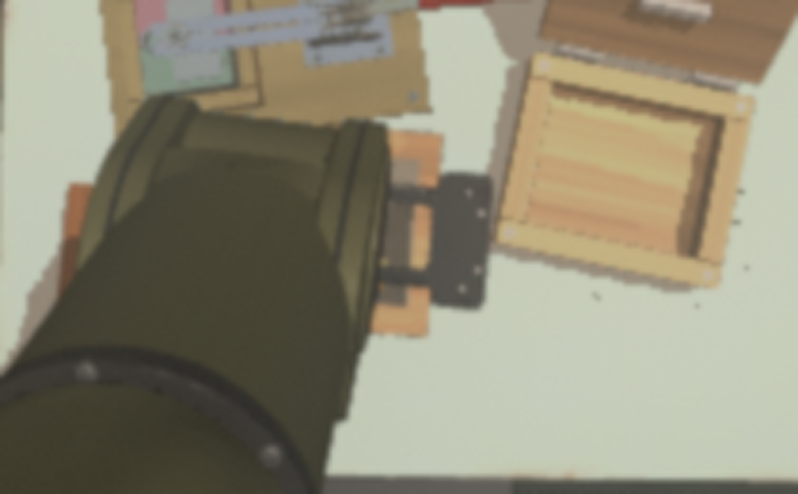

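```bash
python3 - <<'E'
from h import *
z=np.load("t.npz");P={"intrinsics":z["K"],"extrinsics":z["E"]}
np.set_printoptions(precision=4,suppress=True)
b=back(P,[(171.5,134),(342,97),(172,109),(250,97)],.013);print(b)
a=np.radians(-3.8);u=np.array([np.cos(a),np.sin(a)]);v=np.array([-u[1],u[0]])
print("center from TR:",b[1,:2]-.07*u+.07*v, "left-edge v mid",(b[0,:2]@v+b[1,:2]@v)/2," center v:", (b[1,:2]+.07*v)@v, "width",(b[0,:2]-b[1,:2])@v)
c=back(P,[(158,142),(357,143),(199,193),(316,193)],.165-.0825+.034);print("cover top far corners",c,c[:2].mean(0)[:2]-.045*u, "opening", c[2:].mean(0)[:2]-.017*u)
p=P["extrinsics"]
im=cv2.imread("pics/t1.png");cv2.imwrite("pics/t1c.png",cv2.resize(im[70:210,140:370],None,fx=3.4,fy=3.4,interpolation=cv2.INTER_CUBIC))
E
```

```text
[[ 0.4946  0.0618  0.013 ]
 [ 0.5147 -0.0789  0.013 ]
 [ 0.5146  0.0587  0.013 ]
 [ 0.5197 -0.0051  0.013 ]]
center from TR: [ 0.4495 -0.0044] left-edge v mid 0.024938316680075713  center v: 0.025392838478546946 width 0.13909095640305755
cover top far corners [[ 0.5006  0.0436  0.1165]
 [ 0.4929 -0.0621  0.1165]
 [ 0.471   0.0251  0.1165]
 [ 0.4666 -0.0397  0.1165]] [ 0.4518 -0.0063] opening [ 0.4518 -0.0062]
```

View pics/t1c.png

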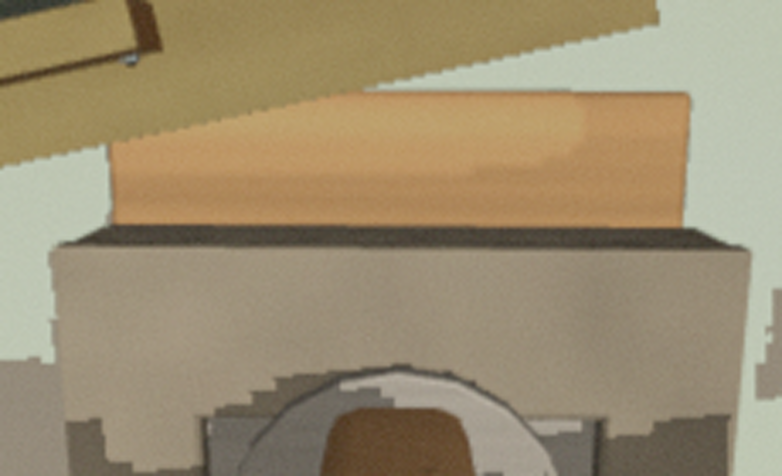

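send_rows:
  series:
    - {"delta_pos":[-0.12,0.15,1],"turn":0,"jaw":0.95}
    - {"delta_pos":[-0.12,0.15,2.5],"turn":0,"jaw":0.95}
    - {"delta_pos":[-0.12,0.15,4],"turn":0,"jaw":0.95}
    - {"delta_pos":[-0.12,0.15,5.2],"turn":0,"jaw":0.95}
    - {"delta_pos":[-0.12,0.15,6],"turn":0,"jaw":0.95}
    - {"delta_pos":[-0.12,0.15,6.4],"turn":0,"jaw":0.95}
    - {"delta_pos":[-0.12,0.15,6.6],"turn":0,"jaw":0.95}
    - {"delta_pos":[-0.12,0.15,6.6],"turn":0,"jaw":0.95}

```text
clock: 17.6
tool_pos: [0.4506, -0.0036, 0.0996]
eef_rot: [-0.684, 0.73, -0.0, 0.0]
contact_force: [-0.1, 0.3, -6.3]
opening: 0.201
```

```bash
python3 - <<'E'
from h import *
goa(.4506,-.0046,.092,-93.8,3); show()
P=vision.camera_params("wrist")
im=vision.snapshot("wrist"); cv2.imwrite("pics/u1.png",cv2.resize(im[70:210,140:370],None,fx=3.4,fy=3.4,interpolation=cv2.INTER_CUBIC));np.savez("t.npz",K=P["intrinsics"],E=P["extrinsics"])
im=vision.snapshot("side"); cv2.imwrite("pics/u2.png",cv2.resize(im[170:290,170:330],None,fx=4.5,fy=4.5,interpolation=cv2.INTER_CUBIC))
E
```

```text
std [0.     0.     0.0001] 0.0
avg [ 0.4508 -0.0036  0.1   ] -93.72 go [0.11 0.01 0.8 ] turn 0.08
t 17.75 p [ 0.4508 -0.0035  0.1001] head -93.71 tilt [ 0.0011 -0.0001] F [ 0.22 -0.22 -6.74] M [0.01 0.05 0.05] op 0.197 q [-0.13  0.76  0.06  2.21 -0.22  0.17 -1.5 ]
```

View pics/u1.png

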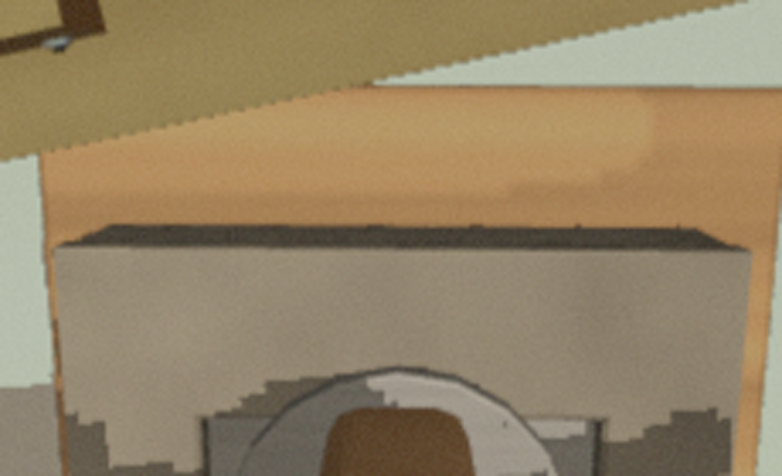

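View pics/u2.png

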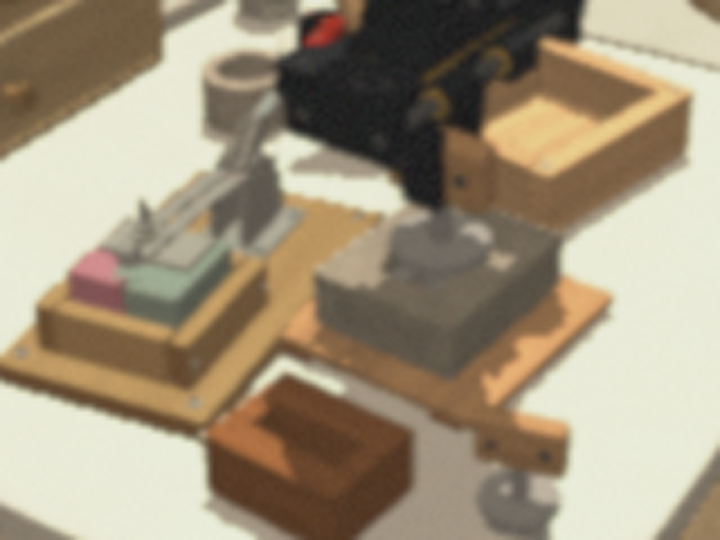

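```bash
python3 - <<'E'
from h import *
z=np.load("t.npz");P={"intrinsics":z["K"],"extrinsics":z["E"]}
f=lambda a:(np.array(a,float)+.5)/3.4-.5+np.array([140,70])
b=back(P,f([(550,86.5),(400,85.5)]),.013); c=back(P,f([(110,226),(698,230)]),.0175)
np.set_printoptions(precision=4,suppress=True);print(b,c)
a=np.radians(-3.8);u=np.array([np.cos(a),np.sin(a)]);print((b[:,:2]@u).mean()-.07,(c[:,:2]@u).mean()-.045, np.linalg.norm(c[0]-c[1]))
E
```

```text
[[ 0.5181 -0.0356  0.013 ]
 [ 0.52   -0.0083  0.013 ]] [[ 0.4986  0.0467  0.0175]
 [ 0.4908 -0.0615  0.0175]]
0.44938158807180667 0.4491492733236641 0.10851688715309175
```

send_rows:
  series:
    - {"delta_pos":[0.12,0,0.1],"turn":0.1,"jaw":0.95}
    - {"delta_pos":[0.12,0,0.25],"turn":0.1,"jaw":0.95}
    - {"delta_pos":[0.12,0,0.4],"turn":0.1,"jaw":0.95}
    - {"delta_pos":[0.12,0,0.5],"turn":0.1,"jaw":0.95}
    - {"delta_pos":[0.12,0,0.6],"turn":0.1,"jaw":0.95}
    - {"delta_pos":[0.12,0,0.7],"turn":0.1,"jaw":0.95}
    - {"delta_pos":[0.12,0,0.75],"turn":0.1,"jaw":0.95}
    - {"delta_pos":[0.12,0,0.75],"turn":0.1,"jaw":0.95}

```text
clock: 18.52
tool_pos: [0.4505, -0.0047, 0.0921]
eef_rot: [-0.683, 0.73, -0.0, 0.0]
contact_force: [-0.9, -0.1, -1.9]
opening: 0.192
```

```bash
python3 - <<'E'
from h import *
goa(.4506,-.0046,.092,-93.8,3); show()
im=vision.snapshot("wrist"); cv2.imwrite("pics/v1.png",cv2.resize(im[70:210,140:370],None,fx=3.4,fy=3.4,interpolation=cv2.INTER_CUBIC))
E
```

```text
std [0. 0. 0.] 0.0
avg [ 0.4504 -0.0047  0.0922] -93.8 go [-0.01 -0.02  0.02] turn -0.0
t 18.67 p [ 0.4504 -0.0047  0.0922] head -93.8 tilt [ 0.0001 -0.0001] F [-0.14  0.44 -2.05] M [-0.03  0.07  0.01] op 0.201 q [-0.12  0.78  0.05  2.21 -0.23  0.15 -1.5 ]
```

send_rows:
  series:
    - {"delta_pos":[0,0,0.05],"turn":0,"jaw":0.95}
    - {"delta_pos":[0,0,0.1],"turn":0,"jaw":0.95}
    - {"delta_pos":[0,0,0.1],"turn":0,"jaw":0.95}
    - {"delta_pos":[0,0,0.1],"turn":0,"jaw":0.95}

```text
clock: 19.05
tool_pos: [0.4504, -0.0047, 0.092]
eef_rot: [-0.683, 0.73, -0.0, 0.0]
contact_force: [-0.7, -0.2, 10.4]
opening: 0.194
```

```bash
python3 - <<'E'
from h import *
show()
im=vision.snapshot("wrist"); cv2.imwrite("pics/v1.png",cv2.resize(im[70:210,140:370],None,fx=3.4,fy=3.4,interpolation=cv2.INTER_CUBIC))
im=vision.snapshot("side"); cv2.imwrite("pics/v2.png",cv2.resize(im[170:290,170:330],None,fx=4.5,fy=4.5,interpolation=cv2.INTER_CUBIC))
E
```

```text
t 19.05 p [ 0.4504 -0.0047  0.092 ] head -93.81 tilt [0.0009 0.0001] F [-0.74 -0.17 10.41] M [0.14 0.23 0.02] op 0.194 q [-0.12  0.78  0.05  2.21 -0.23  0.15 -1.5 ]
```

View pics/v2.png

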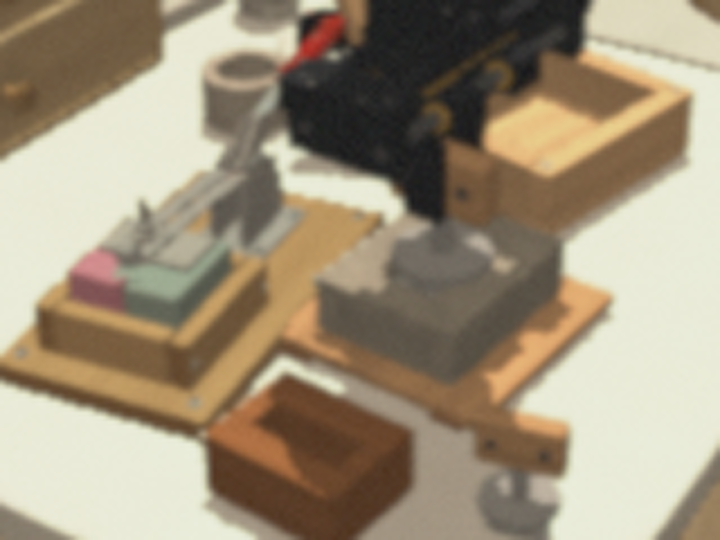

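View pics/v1.png

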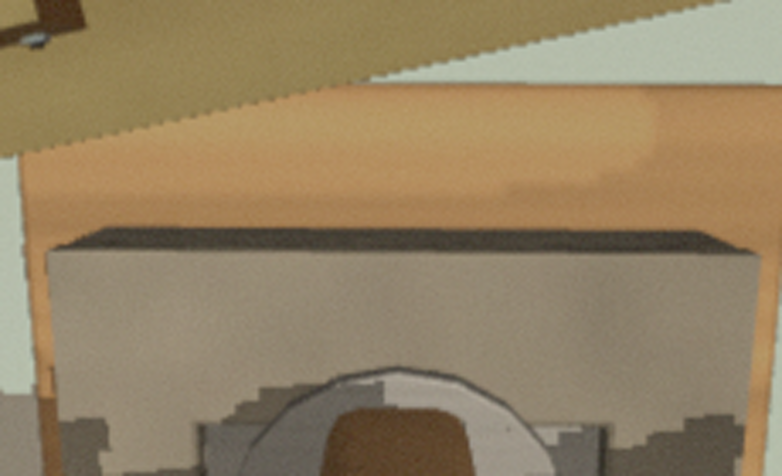

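send_rows:
  series:
    - {"delta_pos":[0,0,-0.07],"turn":0,"jaw":0.9}
    - {"delta_pos":[0,0,-0.07],"turn":0,"jaw":0.75}
    - {"delta_pos":[0,0,-0.07],"turn":0,"jaw":0.6}
    - {"delta_pos":[0,0,-0.07],"turn":0,"jaw":0.4}
    - {"delta_pos":[0,0,-0.07],"turn":0,"jaw":0.2}
    - {"delta_pos":[0,0,-0.07],"turn":0,"jaw":0.2}
    - {"delta_pos":[0,0,-0.07],"turn":0,"jaw":0.2}
    - {"delta_pos":[0,0,-0.07],"turn":0,"jaw":0.2}
  force: 10

```text
clock: 19.82
tool_pos: [0.4503, -0.0047, 0.0918]
eef_rot: [-0.683, 0.73, -0.0, -0.0]
contact_force: [0.2, -0.3, 0.1]
opening: 0.683
```

```bash
python3 - <<'E'
from h import *
show()
im=vision.snapshot("wrist"); cv2.imwrite("pics/w1.png",im)
E
```

```text
t 19.82 p [ 0.4503 -0.0047  0.0918] head -93.81 tilt [-0.0001 -0.0001] F [ 0.24 -0.27  0.13] M [-0.01  0.07 -0.05] op 0.683 q [-0.12  0.78  0.05  2.21 -0.23  0.15 -1.5 ]
```

View pics/w1.png

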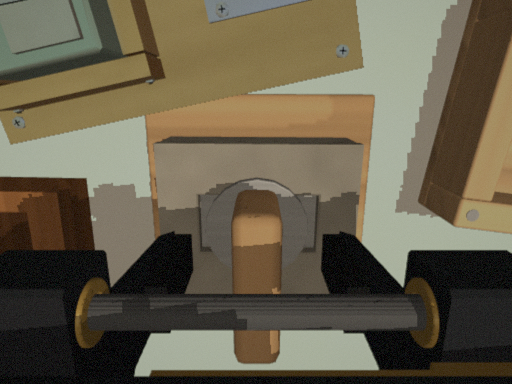

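Released; the key stands upright. Rising straight up, then moving aside.

send_rows:
  series:
    - {"delta_pos":[0,0,-1],"turn":0,"jaw":0.2}
    - {"delta_pos":[0,0,-3],"turn":0,"jaw":0.2}
    - {"delta_pos":[0,0,-6],"turn":0,"jaw":0.2}
    - {"delta_pos":[0,0,-9.5],"turn":0,"jaw":0.2}
    - {"delta_pos":[0,0,-13],"turn":0,"jaw":0.2}
    - {"delta_pos":[3,0,-15],"turn":0,"jaw":0.2}
    - {"delta_pos":[7,0,-16],"turn":0,"jaw":0.2}
    - {"delta_pos":[11,0,-16],"turn":0,"jaw":0.2}

```text
clock: 20.53
tool_pos: [0.4445, -0.115, 0.2544]
eef_rot: [-0.685, 0.729, -0.002, 0.002]
contact_force: [0.5, -0.2, 0.6]
opening: 0.8
```

send_rows:
  series:
    - {"delta_pos":[4,1,0],"turn":0,"jaw":0.2}
    - {"delta_pos":[8,2,0],"turn":0,"jaw":0.2}
    - {"delta_pos":[12,3,0],"turn":0,"jaw":0.2}
    - {"delta_pos":[16,4,0],"turn":0,"jaw":0.2}
    - {"delta_pos":[20,4,0],"turn":0,"jaw":0.2}
    - {"delta_pos":[24,4,0],"turn":0,"jaw":0.2}
    - {"delta_pos":[27,4,0],"turn":0,"jaw":0.2}
    - {"delta_pos":[27,4,0],"turn":0,"jaw":0.2}

```text
clock: 21.2
tool_pos: [0.3828, -0.3888, 0.252]
eef_rot: [-0.68, 0.733, -0.002, -0.002]
contact_force: [-0.4, -0.2, 0.7]
opening: 0.802
```

```bash
python3 - <<'E'
from h import *
show()
im=vision.snapshot("top"); cv2.imwrite("pics/x1.png",cv2.resize(im[80:290,150:360],None,fx=2.8,fy=2.8,interpolation=cv2.INTER_CUBIC))
for l in ["dial_timer","marker","cast_tealight","cover"]:
    for d in nets.trace("top",l)[:1]:
        m=d["region"]; rc=cv2.minAreaRect(np.argwhere(m)[:,::-1].astype(np.float32)); print(l,round(d["score"],2),np.round(rc[0],1),np.round(rc[1],1),round(rc[2],1))
im=vision.snapshot("side"); cv2.imwrite("pics/x2.png",cv2.resize(im[120:300,150:350],None,fx=3.3,fy=3.3,interpolation=cv2.INTER_CUBIC))
E
```

```text
t 21.2 p [ 0.3828 -0.3888  0.252 ] head -94.35 tilt [ 0.0002 -0.0063] F [-0.43 -0.25  0.67] M [ 0.01 -0.05 -0.  ] op 0.802 q [ 0.62  0.58  0.14  1.82 -0.11  0.74 -0.83]
dial_timer 0.85 [324.6 125.8] [14.9 24.2] 69.0
marker 0.49 [180.  117.5] [ 6.6 49.3] 4.8
cast_tealight 0.63 [293.5 128.5] [25. 23.] 90.0
cover 0.79 [236.  219.8] [44.6 36.9] 4.8
```

View pics/x1.png

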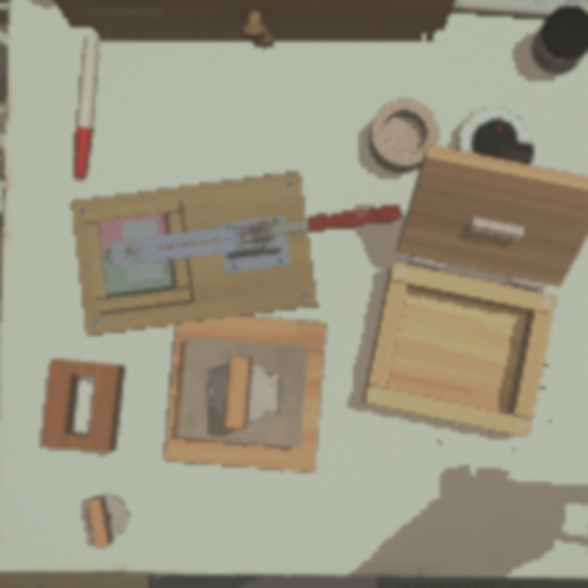

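View pics/x2.png

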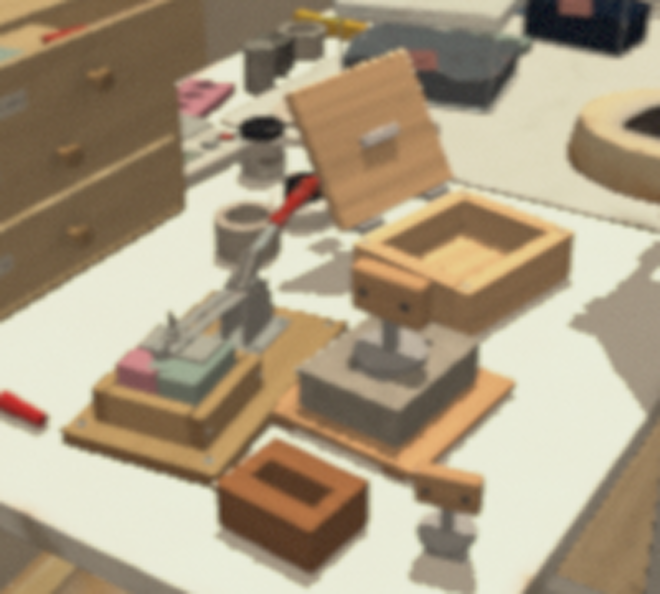

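```bash
python3 - <<'E'
from h import *
P=vision.camera_params("top")
f=lambda a:(np.array(a,float)+.5)/2.8-.5+np.array([150,80])
print(back(P,f([(185,338),(309,350),(301,446),(177,433)]),.047).mean(0), back(P,f([(326,323),(314,471),(164,458)]),.013))
print(r.get_state()["contact_force"]); print(order.finish_job())
E
```

```text
[ 0.45034781 -0.00584198  0.047     ] [[ 0.51456162 -0.08054921  0.013     ]
 [ 0.37742968 -0.07038558  0.013     ]
 [ 0.38798539  0.06872113  0.013     ]]
[-0.84396625  0.40797197  0.31589939]
the job is handed in; nothing more can be done
None
```

The job is done and handed in at about 21 s of the 72 s. The cover lies flat on the drying board with the key standing in it.

- **Lid:** I swung it to about 106° by the knob and let go. It sank onto its stop and stayed open.
- **Key:** I took the large key from the stand, not the small look-alike at the table edge. I lined its head up with the plate's slot by wrist camera and lowered it until the collar rested on the cover, with about 8 N of contact force. Then I turned it 90°.
- **Cover:** I lifted it level with the key gripped throughout. I let go only after the cover was on the board and the collar was seated again.

**Last checks:**
- The top camera puts the cover's centre at (0.450, -0.006). The board's centre is at about (0.451, -0.006), so they agree to about 1 mm.
- The key is upright and the gripper is clear, with no contact force beyond noise.
- The tealight holder and marker are within a pixel of where they started. The opened lid partly hides the timer, so its outline reads smaller, but it looks unmoved.
- The jig hid one corner of the board in the first picture, which put my first centre estimate about 2 mm off. I corrected it from the visible corners and the wrist camera before setting the cover down.
- No check failed.

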